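# Load the drying box and prop its vent

## Task

Load the washed parts into the drying box: push every brass bush and steel insert on the black drain mat down through the yellow sprung flap in its roof, with the vent sash still shut. When all are in and the flap has closed again, lift the stay arm by its red knob, swing the vent sash out with it and drop the stay's middle hole right down over the brass peg, so that the stay holds the vent ajar. Leave the other things on the bench where they are.

Things in the scene. Friction and masses are not known exactly. Their poses are not given: they have to be found in the camera images.
- drying_box: Drying box, blue with a grey roof, 150 (x) x 250 (y) x 130 mm high, fixed to the bench. Origin at the centre of its underside; x points from its front (clear vent sash) to its back, y left, z up. On the roof: flap at -y, stay and peg at +y. Walls 5 mm; inside, a slippery chute under the flap leads parts to the left half. The sash hinges on an upright axis at x = -80, y = 115 mm.
- flap_mouth (a point): Centre of the loading opening in the roof, at roof height: opening 76 mm in box x by 103 mm in box y, closed from below by the yellow flap. The flap is 73 mm long, hinged along the far (+x) edge of the opening, 38 mm behind this point.
- flap (a joint): Loading flap, rad: 0 shut (level with the roof), grows to 1.4 as it is pushed down and in. A spring shuts it: about 2 N in its middle starts to open it, about twice that opens it fully. A bush just set down on its middle does not open it. A part held near the hinge side, pushed about 40 mm below the roof and let go, slides off it into the box.
- sash (a joint): Vent sash, a clear pane in an aluminium frame 120 mm wide, left half of the front. Rad: 0 shut, grows to 0.9 as its right-hand edge swings out to the front. A spring pulls it shut (0.18 N m shut, 0.24 N m at 0.25 rad). With the stay's middle hole on the peg it stands at about 0.24 rad.
- stay_lift (a joint): Height of the stay arm on its pivot post, m: 0 lying down at the roof, up to 0.035 lifted. It stays level, and falls back by its weight (about 1.2 N). It must rise more than 14 mm to clear the peg.
- stay_turn (a joint): Turn of the stay arm about its pivot post, relative to the sash, rad: 0 with the arm square to the sash and pointing backward over the roof, positive with the knob swung to the left (+y of the box). Free, -1.2 to 1.2.
- stay_pivot (a point): On the axis of the pivot post, at the underside of the stay arm. The post stands on the top edge of the sash, 100 mm from the sash hinge, and rises 186 mm above the bench.
- stay_knob (a point): Centre of the upright red knob at the free end of the stay arm: 18 mm diameter, 26 mm tall, its top 13 mm above this point, its lower end 13 mm below; 150 mm from the pivot axis, 24 mm above the arm's underside. The arm is a flat steel bar 26 mm wide, 5 mm thick.
- hole_near (a point): Centre of the stay's hole nearest the pivot (60 mm from the pivot axis), at the arm's underside. All three holes are 14 mm square.
- hole_middle (a point): Centre of the stay's middle hole (90 mm from the pivot axis), at the arm's underside.
- hole_far (a point): Centre of the stay's hole farthest from the pivot (120 mm from the pivot axis), at the arm's underside.
- peg (a point): Top centre of the fixed upright brass peg on the roof: 9 mm diameter, its top 18 mm above the roof. When the stay lies down its underside is 4 mm above the roof, so 14 mm of the peg stands in the hole.
- bush_1: Brass-coloured plain guide bush, 30 mm diameter, 28 mm high, 0.1 kg, standing on the black drain mat; solid to the touch (grasp outside); origin at the centre of its underside, z up its height. May be absent.
- bush_2: Brass-coloured plain guide bush, 30 mm diameter, 28 mm high, 0.1 kg, standing on the black drain mat; solid to the touch (grasp outside); origin at the centre of its underside, z up its height. May be absent.
- bush_3: Brass-coloured plain guide bush, 30 mm diameter, 28 mm high, 0.1 kg, standing on the black drain mat; solid to the touch (grasp outside); origin at the centre of its underside, z up its height. May be absent.
- insert_1: Grey ground-steel insert block, 28 mm in its x, 50 mm in its y, 28 mm in its z, 0.26 kg, lying on the black drain mat; origin at the centre of its underside, z up its height. May be absent.
- insert_2: Grey ground-steel insert block, 28 mm in its x, 50 mm in its y, 28 mm in its z, 0.26 kg, lying on the black drain mat; origin at the centre of its underside, z up its height. May be absent.
- paste_pot: Bystander, to be left alone: red-and-white pot, 58 mm across, 50 mm high.
- swab_tub: Bystander, to be left alone: tub of cotton swabs, 77 mm across, 80 mm high.
- oilstone: Bystander, to be left alone: dark flat stone, 25 x 75 x 10 mm.
- marker_pen: Bystander, to be left alone: blue-and-white pen, 135 mm long, lying.
- spacer_ring: Bystander, to be left alone: steel spacer ring, 46 mm across, 12 mm high.
- drain_mat: Black rubber drain mat, 100 x 360 mm, 5 mm thick, fixed flat on the bench in front of the box; the washed parts stand on it. Origin at the centre of its underside, long side along its y.
Not all that is in view belongs to the job. What is shaped like the insert_1 but green is not meant.

How it is judged:
On the way, in this order (a step that is already met when the one before it is completed fails the run):
1. all the parts are inside the box, the flap shut behind them and the vent still shut (x of bush_1 in the frame of drying_box between -0.072 and 0.072 m and y of bush_1 in the frame of drying_box between -0.122 and 0.122 m and z of bush_1 in the frame of drying_box between -0.005 and 0.09 m and x of bush_2 in the frame of drying_box between -0.072 and 0.072 m and y of bush_2 in the frame of drying_box between -0.122 and 0.122 m and z of bush_2 in the frame of drying_box between -0.005 and 0.09 m and x of bush_3 in the frame of drying_box between -0.072 and 0.072 m and y of bush_3 in the frame of drying_box between -0.122 and 0.122 m and z of bush_3 in the frame of drying_box between -0.005 and 0.09 m and x of insert_1 in the frame of drying_box between -0.072 and 0.072 m and y of insert_1 in the frame of drying_box between -0.122 and 0.122 m and z of insert_1 in the frame of drying_box between -0.005 and 0.09 m and x of insert_2 in the frame of drying_box between -0.072 and 0.072 m and y of insert_2 in the frame of drying_box between -0.122 and 0.122 m and z of insert_2 in the frame of drying_box between -0.005 and 0.09 m and value of joint each of flap, sash below 0.12 rad), for 0.2 s.
2. the stay's middle hole is down over the peg (horizontal distance between hole_middle and peg below 0.005 m and value of joint stay_lift below 0.004 m and value of joint sash between 0.15 and 0.35 rad), for 0.2 s.
At the end, for the whole second after the job is handed in: Every part is in the drying box (origin within the walls, under 90 mm high), the flap is shut (under 0.12 rad), and the stay lies down (within 4 mm) with its middle hole over the peg (centres within 5 mm), holding the sash at rest between 0.15 and 0.35 rad (all of step 2 and x of bush_1 in the frame of drying_box between -0.072 and 0.072 m and y of bush_1 in the frame of drying_box between -0.122 and 0.122 m and z of bush_1 in the frame of drying_box between -0.005 and 0.09 m and x of bush_2 in the frame of drying_box between -0.072 and 0.072 m and y of bush_2 in the frame of drying_box between -0.122 and 0.122 m and z of bush_2 in the frame of drying_box between -0.005 and 0.09 m and x of bush_3 in the frame of drying_box between -0.072 and 0.072 m and y of bush_3 in the frame of drying_box between -0.122 and 0.122 m and z of bush_3 in the frame of drying_box between -0.005 and 0.09 m and x of insert_1 in the frame of drying_box between -0.072 and 0.072 m and y of insert_1 in the frame of drying_box between -0.122 and 0.122 m and z of insert_1 in the frame of drying_box between -0.005 and 0.09 m and x of insert_2 in the frame of drying_box between -0.072 and 0.072 m and y of insert_2 in the frame of drying_box between -0.122 and 0.122 m and z of insert_2 in the frame of drying_box between -0.005 and 0.09 m and value of joint flap below 0.12 rad and velocity of joint sash below 0.05 rad/s); the robot touches nothing.
It fails at once if a bystander is pushed more than 4 cm away (distance of any of paste_pot, swab_tub, oilstone, marker_pen, spacer_ring from where it was at the start of the episode above 0.04 m).
Of bush_1, bush_2, bush_3, insert_1, insert_2 only 4 to 5 are there at a start; the rules pass over those that are not, and their reading is None.
At some moment in a run one of bush_1, bush_2, bush_3, insert_1, insert_2 may be knocked a few centimetres aside while the robot is not near it.
Once in a run the grip may slacken for a moment while it holds something.
It also fails if it takes over 208 s, if anything falls off the work surface, if the arm or the gripper's body presses on something with over 40 N, if the wrist force passes 120 N, or if a joint passes its speed limit or range.

## Robot

A 6-joint arm with a two-finger parallel gripper is mounted at the origin on the work surface; the furniture and walls round the work are solid. World frame = base frame: x ahead of the robot, y to its left, z up, the work surface at z = 0. Lengths are in m, angles in rad, forces in N, time in s.
With the tool pointing down it reaches from about 0.325 to 0.9 m from the base axis. Payload 3.5 kg.
Tool frame: the origin (TCP) lies at the very end of the fingers, on their centre line; the grasp point (between the pads) lies 19 mm behind it; z points along the fingers, y is the direction in which the jaws open and shut (so a half turn about z gives the same grasp; the last joint's range is limited). The gripper opens to 85 mm and grips with 20 to 120 N. Pads are 22 mm wide; open, the fingers measure 114 mm over their backs; the gripper's body (76 mm by 85 mm) begins 54 mm behind the grasp point. The pads swing forward as they close: fully open they stand 13 mm farther back than shut.
Start: joints at [1.009, 0.276, -0.026, 1.268, 0, 1.467], TCP at [0.277, 0.56, 0.231] pointing down, gripper open.
Joint ranges: [-3.12, 3.12], [-0.85, 1.88], [-1.08, 1.24], [-1.95, 2.15], [-1.57, 1.53], [-3.14, 3.14]. Speed limits (rad/s): [2.57, 2.57, 3.14, 3.14, 3.14, 3.14].

## Interface

Orientations are given as a unit quaternion [x, y, z, w].
In Python, from plant import manip gives the robot as it stands.
- The arm moves only by the shell command python3 -m crank 'ROWS' [OPENING] [FORCE]. ROWS is text: rows parted by semicolons, each of 6 numbers parted by spaces: the shift along the tool's x, y, z in cm, then the turn, a rotation vector about the tool's x, y, z in rad. In form: dx dy dz rx ry rz; .... A call has 1 to 5 rows; each row is the pose to reach, as a shift and turn from the pose commanded when the call began, along the tool's axes at that moment; what a row does not reach only later rows make up. A row lasts 1/10 s, in which the tool goes at most 50 mm and 8.59 degrees, less where a joint would pass 70% of its speed; a pose out of reach is approached as far as the arm can. A call with a gripper value outside its range is refused whole. OPENING is the opening in per cent of the stroke, from 0 (shut) to 100 (fully open), set as the call begins (- or left out, the last holds). The fingers move at their own pace and stop on an object; FORCE is the grip in N (left out, the last holds). Time passes only in rows, so rows that repeat a pose let the fingers close. It gives the time, the measured TCP pose, the force and the opening at its end, in the units of the state.
- manip.state(): the state, without advancing time (a new reading comes with each control period).
- manip.get_image(name): name is "side" or "top"; returns a dict with "color" (384x512x3 uint8, red, green, blue), "fx", "fy", "cx", "cy" (pixels), "cam_to_world" (4x4, takes a point from camera to world coordinates). Camera axes: x right, y down, z forward; pixel columns grow to the right and rows downward; lengths in m; the calibration is good to about 2 mm. A picture is of the moment at which its call begins. There is no depth.
- manip.hand_in(): hands the job in, once; it reports no verdict.
The state is a dict: "time_s": time; "joints": joint angles; "joint_velocities": joint speeds; "joint_efforts": joint torques, N m; "tcp_pos": TCP position; "ee_rot": TCP orientation; "ft_force": force on the tool from outside, world axes, zero at the start; "wrist_torque": the same for the moment, N m; "grip_width": finger opening in m.
Only numpy, scipy, OpenCV 4.12 (cv2) and the standard library are available. Lean on these libraries where they do the work, as an engineer would, in place of code of your own. Each camera call takes 0.05 s, during which the arm holds its last target.

## Working session

There is one attempt and no reset: what is moved stays moved. The work goes in short steps, Python scripts to look and compute and a shell command to move; the robot and the scene stay as the last step left them, time stands still between calls to the robot, and variables do not carry over. Pictures are saved under pics/ and viewed, and the job is handed in when it is done.

```bash
ls; mkdir -p pics; python3 - <<'E'
from plant import manip
import cv2
print(manip.state())
for n in("side","top"):
    d=manip.get_image(n); cv2.imwrite(f"pics/{n}0.png",cv2.cvtColor(d["color"],cv2.COLOR_RGB2BGR))
    print(n,d["fx"],d["fy"],d["cx"],d["cy"]); print(d["cam_to_world"])
E
```

```text
pics
{'time_s': 0.0, 'joints': array([ 1.00861124e+00,  2.77144858e-01, -2.79029431e-02,  1.26799590e+00,
       -9.27698374e-06,  1.46741903e+00]), 'joint_velocities': array([-0.00071247,  0.00028645,  0.00172944,  0.00072106,  0.00148185,
        0.00068888]), 'joint_efforts': array([-5.10616483e-04, -4.45514989e+01,  2.95200080e+01,  1.64931652e-02,
       -7.78028675e-05,  1.75076781e-05]), 'tcp_pos': array([0.27637668, 0.55969458, 0.23014194]), 'ee_rot': array([ 2.27396931e-01,  9.73801506e-01, -1.06355371e-03, -3.62693996e-04]), 'ft_force': array([0.06698792, 0.26314909, 0.31768292]), 'wrist_torque': array([ 0.0183391 , -0.0194211 , -0.00118444]), 'grip_width': 0.08500819576410674}
side 381.5195444506897 381.5195444506897 257.22270063681736 190.55122320248503
[[ 0.99983744 -0.00290432  0.01779466  0.44166399]
 [-0.01678699 -0.51006974  0.85996922 -0.97887524]
 [ 0.00657889 -0.86012814 -0.51003558  0.66687112]
 [ 0.          0.          0.          1.        ]]
top 476.73538495902596 476.73538495902596 258.35362782882515 190.62254532694897
[[-0.00260989 -0.99252008  0.12205355  0.28796799]
 [-0.99985635  0.00463409  0.0163036  -0.04327953]
 [-0.01674725 -0.12199347 -0.9923896   1.42062901]
 [ 0.          0.          0.          1.        ]]
```

View pics/top0.png

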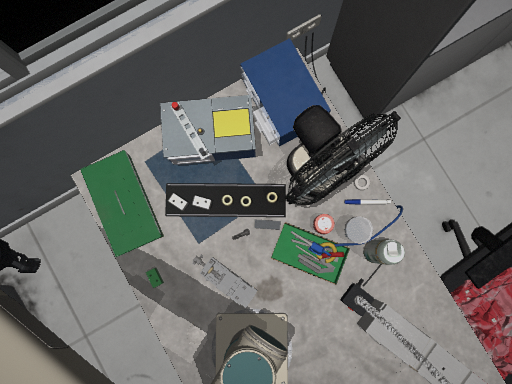

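View pics/side0.png

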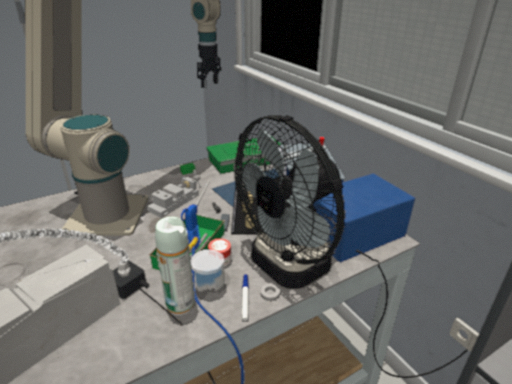

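```bash
python3 - <<'E'
import cv2
i=cv2.imread("pics/top0.png")[85:225,150:300]
cv2.imwrite("pics/topz.png",cv2.resize(i,None,fx=5,fy=4.28*5/4.28,interpolation=cv2.INTER_CUBIC)[:600])
cv2.imwrite("pics/topz2.png",cv2.resize(i[60:140],None,fx=5,fy=5,interpolation=cv2.INTER_CUBIC))
E
```

```text
(no output)
```

View pics/topz.png

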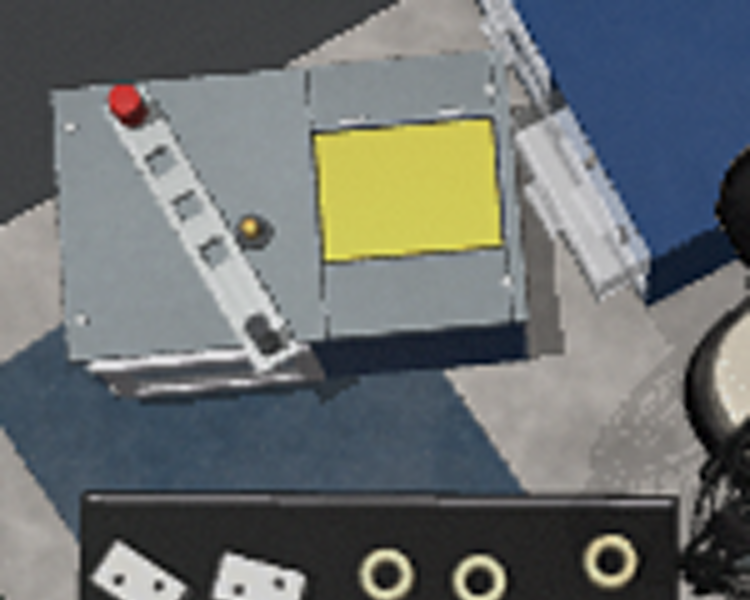

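View pics/topz2.png

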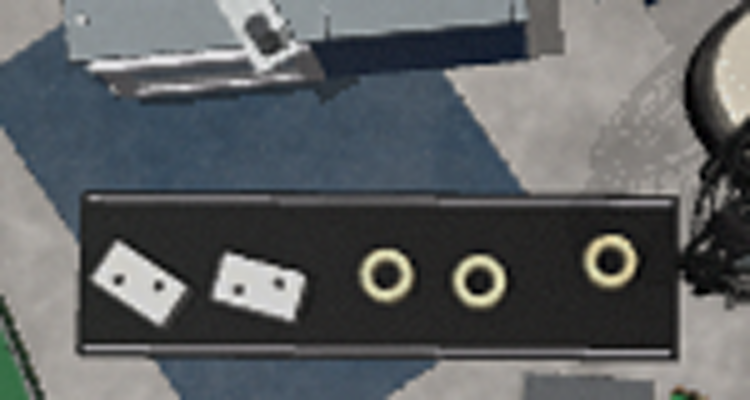

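```bash
cat > h.py <<'E'
import numpy as np, cv2
from plant import manip
from scipy.spatial.transform import Rotation as R
def cast(d,uv,z):
    T=np.array(d["cam_to_world"]); uv=np.atleast_2d(uv).astype(float)
    r=np.c_[(uv[:,0]-d["cx"])/d["fx"],(uv[:,1]-d["cy"])/d["fy"],np.ones(len(uv))]@T[:3,:3].T
    o=T[:3,3]; return o+r*((z-o[2])/r[:,2])[:,None]
def proj(d,p):
    T=np.array(d["cam_to_world"]); q=(np.atleast_2d(p)-T[:3,3])@T[:3,:3]
    return np.c_[q[:,0]/q[:,2]*d["fx"]+d["cx"],q[:,1]/q[:,2]*d["fy"]+d["cy"]]
def blobs(m,lo,hi):
    cs,_=cv2.findContours(m.astype(np.uint8),cv2.RETR_EXTERNAL,cv2.CHAIN_APPROX_NONE)
    return [c for c in cs if lo<=cv2.contourArea(c)<=hi]
def parts(d,verbose=True):
    c=d["color"].astype(int); g=c.min(2)
    hsv=cv2.cvtColor(d["color"],cv2.COLOR_RGB2HSV).astype(int)
    out=[]
    roi=np.zeros(g.shape,bool); roi[187:213,168:284]=True
    m=(c.max(2)>110)&roi
    for b in blobs(m,30,400):
        (u,v),(w,h),a=cv2.minAreaRect(b)
        px=b[:,0]; col=c[px[:,1],px[:,0]].mean(0)
        P=cast(d,[u,v],0.033)[0]
        box=cast(d,cv2.boxPoints(((u,v),(w,h),a)),0.033)
        e=box[1]-box[0]; f=box[2]-box[1]
        L=e if np.linalg.norm(e)>np.linalg.norm(f) else f
        out.append((P,np.linalg.norm(e),np.linalg.norm(f),np.degrees(np.arctan2(L[1],L[0]))))
        if verbose: print("px",round(u,1),round(v,1),"col",col.round(),"P",P.round(4),"size",np.linalg.norm(e).round(4),np.linalg.norm(f).round(4),"long deg",out[-1][3].round(1))
    return out
E
python3 - <<'E'
from h import *
d=manip.get_image("top"); parts(d)
c=d["color"]; hsv=cv2.cvtColor(c,cv2.COLOR_RGB2HSV)
m=cv2.inRange(hsv,(25,120,120),(35,255,255))
for b in blobs(m,300,3000):
    r=cv2.minAreaRect(b); p=cast(d,cv2.boxPoints(r),0.13); print("flap",r,p.round(4).tolist(),p.mean(0).round(4),[np.linalg.norm(p[i]-p[i-1]).round(4) for i in range(4)])
m=(cv2.inRange(hsv,(0,150,90),(8,255,255))|cv2.inRange(hsv,(172,150,90),(180,255,255)))
m[:,:150]=0;m[:,260:]=0;m[140:]=0
for b in blobs(m,5,300):
    r=cv2.minAreaRect(b); print("knob",r,cast(d,r[0],0.186+0.037))
print(cast(d,[(150+251/5,85+228/5)],0.148),"peg")
print(cast(d,[(150+265/5,85+335/5)],0.19),"pivot?")
# roof corners
print(cast(d,[(150+52/5,85+92/5),(150+70/5,85+360/5),(150+525/5,85+325/5),(150+490/5,85+52/5)],0.13).round(4))
print("mat",cast(d,[(150+82/5,145+195/5),(150+80/5,145+352/5),(150+678/5,145+357/5),(150+678/5,145+200/5)],0.005).round(4))
E
```

```text
px 245.5 200.5 col [184. 181. 147.] P [0.4297 0.0172 0.033 ] size 0.0264 0.0265 long deg 180.0
px 201.3 201.8 col [184. 183. 181.] P [0.4264 0.1469 0.033 ] size 0.0282 0.0499 long deg -106.2
px 227.0 199.5 col [175. 171. 139.] P [0.4329 0.0715 0.033 ] size 0.0294 0.0265 long deg -90.3
px 177.3 201.2 col [173. 172. 169.] P [0.4284 0.2173 0.033 ] size 0.0275 0.0504 long deg -123.6
px 271.5 196.5 col [182. 173. 136.] P [ 0.4411 -0.0589  0.033 ] size 0.0264 0.0265 long deg 179.6
flap ((231.15106201171875, 122.48686218261719), (25.339160919189453, 35.47482681274414), 85.03025817871094) [[0.67, 0.1056, 0.13], [0.678, 0.007, 0.13], [0.606, 0.0009, 0.13], [0.598, 0.0988, 0.13]] [0.638  0.0531 0.13  ] [np.float64(0.0723), np.float64(0.099), np.float64(0.0723), np.float64(0.0983)]
knob ((174.5, 104.5), (5.0, 5.0), 90.0) [[0.66160522 0.19358633 0.223     ]]
[[0.61080676 0.13643846 0.148     ]] peg
[[0.54244332 0.12241035 0.19      ]] pivot?
[[ 0.6941  0.2517  0.13  ]
 [ 0.5415  0.2382  0.13  ]
 [ 0.5596 -0.0131  0.13  ]
 [ 0.7152  0.0062  0.13  ]]
mat [[ 0.4834  0.2565  0.005 ]
 [ 0.3889  0.2557  0.005 ]
 [ 0.3846 -0.1007  0.005 ]
 [ 0.4787 -0.1016  0.005 ]]
```

```bash
python3 - <<'E'
from h import *
def casty(d,uv,y):
    T=np.array(d["cam_to_world"]); r=T[:3,:3]@np.array([(uv[0]-d["cx"])/d["fx"],(uv[1]-d["cy"])/d["fy"],1]); o=T[:3,3]
    return (o+r*((y-o[1])/r[1])).round(3)
s=manip.get_image("side");t=manip.get_image("top")
for uv in [(236,160),(240,200),(252,240),(285,118),(343,240),(300,275),(252,260),(330,260)]:
    print(uv,[casty(s,uv,y).tolist() for y in(-.1,-.15,-.2,-.3)])
for uv in [(288,200),(290,208),(300,160),(398,117),(330,120)]:
    print(uv,[cast(t,uv,z)[0].round(3).tolist() for z in(.03,.1,.2,.3)])
for n,p in dict(bush3=(.441,-.059,.033),bush1=(.4329,.0715,.033),flap=(.638,.053,.13),knob=(.656,.197,.171),peg=(.611,.136,.148),piv=(.547,.129,.19)).items(): print(n,proj(s,p),proj(t,p))
print("knob",cast(t,[174.5,104.5],.171))
cv2.imwrite("pics/sidez.png",cv2.resize(cv2.cvtColor(s["color"],cv2.COLOR_RGB2BGR)[100:300,200:430],None,fx=3,fy=3,interpolation=cv2.INTER_CUBIC))
E
```

```text
(236, 160) [[0.405, -0.1, 0.237], [0.407, -0.15, 0.261], [0.409, -0.2, 0.286], [0.413, -0.3, 0.334]]
(240, 200) [[0.413, -0.1, 0.116], [0.415, -0.15, 0.147], [0.416, -0.2, 0.179], [0.42, -0.3, 0.241]]
(252, 240) [[0.446, -0.1, -0.021], [0.446, -0.15, 0.018], [0.445, -0.2, 0.057], [0.445, -0.3, 0.135]]
(285, 118) [[0.525, -0.1, 0.349], [0.521, -0.15, 0.367], [0.516, -0.2, 0.385], [0.506, -0.3, 0.421]]
(343, 240) [[0.711, -0.1, -0.023], [0.696, -0.15, 0.016], [0.68, -0.2, 0.056], [0.65, -0.3, 0.134]]
(300, 275) [[0.594, -0.1, -0.158], [0.585, -0.15, -0.111], [0.577, -0.2, -0.064], [0.559, -0.3, 0.029]]
(252, 260) [[0.446, -0.1, -0.097], [0.446, -0.15, -0.053], [0.445, -0.2, -0.01], [0.445, -0.3, 0.077]]
(330, 260) [[0.681, -0.1, -0.099], [0.667, -0.15, -0.055], [0.654, -0.2, -0.012], [0.627, -0.3, 0.076]]
(288, 200) [[0.431, -0.107, 0.03], [0.424, -0.104, 0.1], [0.413, -0.099, 0.2], [0.403, -0.095, 0.3]]
(290, 208) [[0.407, -0.113, 0.03], [0.401, -0.109, 0.1], [0.393, -0.104, 0.2], [0.384, -0.099, 0.3]]
(300, 160) [[0.55, -0.144, 0.03], [0.537, -0.139, 0.1], [0.518, -0.132, 0.2], [0.499, -0.124, 0.3]]
(398, 117) [[0.678, -0.437, 0.03], [0.659, -0.418, 0.1], [0.63, -0.389, 0.2], [0.602, -0.361, 0.3]]
(330, 120) [[0.67, -0.235, 0.03], [0.651, -0.225, 0.1], [0.624, -0.212, 0.2], [0.596, -0.198, 0.3]]
bush3 [[250.28081477 216.57536124]] [[271.52596099 196.54000912]]
bush1 [[247.71439093 193.49753774]] [[226.98303768 199.48584254]]
flap [[314.69476621 169.21970019]] [[231.16744363 122.43854072]]
knob [[314.78405844 138.22886571]] [[176.88135502 112.31576005]]
peg [[303.0080813 152.3311899]] [[200.36066488 130.52996332]]
piv [[283.84476377 141.10948168]] [[200.52326606 150.31495075]]
knob [[0.67782822 0.20387083 0.171     ]]
```

View pics/sidez.png

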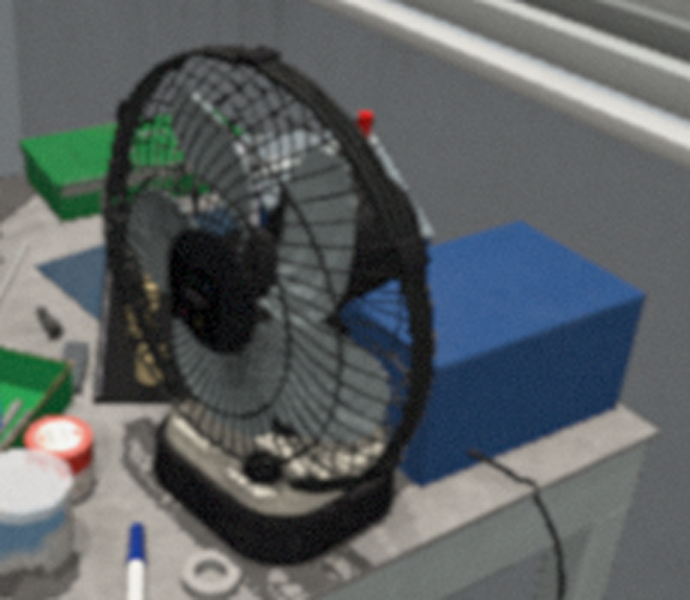

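```bash
python3 - <<'E'
import cv2
i=cv2.imread("pics/top0.png")[140:240,255:355]
cv2.imwrite("pics/fanz.png",cv2.resize(i,None,fx=6,fy=6,interpolation=cv2.INTER_CUBIC))
E
```

```text
(no output)
```

View pics/fanz.png

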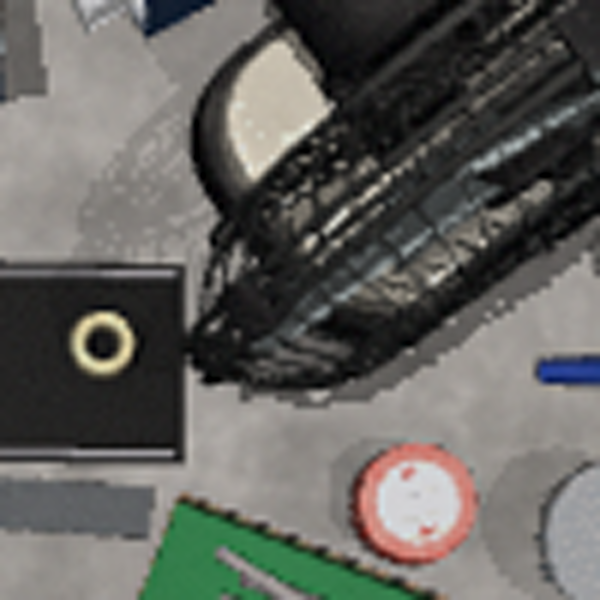

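```bash
cat >> h.py <<'E'
def go(pos,yaw,tilt=0.0):
    """row from measured pose to TCP pos with jaw yaw (deg); tilt (deg) leans body about jaw axis, + = body toward jaw-axis x up... (tool x side)"""
    s=manip.state(); R0=R.from_quat(s["ee_rot"]); p0=np.array(s["tcp_pos"])
    best=None
    a=np.radians(yaw); y=np.array([np.cos(a),np.sin(a),0]); z=np.array([0,0,-1.]); x=np.cross(y,z)
    Rt=R.from_matrix(np.c_[x,y,z])*R.from_rotvec([0,np.radians(tilt),0])
    d=R0.inv().apply(np.array(pos)-p0)*100; w=(R0.inv()*Rt).as_rotvec()
    print("t",round(s["time_s"],2),"tcp",p0.round(4),"J",np.round(s["joints"],2),"grip",round(s["grip_width"],4),"F",np.round(s["ft_force"],1))
    print("row: %.2f %.2f %.2f  %.3f %.3f %.3f   dist %.1f cm, turn %.1f deg"%(*d,*w,np.linalg.norm(d),np.degrees(np.linalg.norm(w))))
E
python3 -c "
from h import *
go((.4284,.2173,.13),56.4)"
```

```text
t 0.25 tcp [0.2766 0.56   0.2307] J [ 1.01  0.28 -0.03  1.27 -0.    1.47] grip 0.0855 F [0.9 0.  0.3]
row: -28.79 -23.99 10.10  -0.001 -0.000 0.128   dist 38.8 cm, turn 7.3 deg
```

```bash
python3 -m crank '-3.5 -3 1 0 0 0.02; -7 -6 2 0 0 0.04; -11 -9 3.3 0 0 0.06; -15 -12.5 4.8 0 0 0.08; -19 -16 6.3 0 0 0.1' 72 40; python3 -m crank '-3 -2.5 1 0 0 0.01; -6 -5 2.4 0 0 0.02;-9.79 -7.99 3.6 0 0 0.028;-9.79 -7.99 3.8 0 0 0.028;-9.79 -7.99 3.8 0 0 0.028'; python3 -c "
from h import *
d=manip.get_image('top');parts(d)
cv2.imwrite('pics/t1.png',cv2.cvtColor(d['color'],cv2.COLOR_RGB2BGR)[85:245,120:320].repeat(3,0).repeat(3,1))
go((.4284,.2173,.01),56.4)"
```

```text
time_s: 0.75
tcp_pos: [0.3723, 0.3419, 0.1713]
ee_rot: [0.276, 0.961, 0.0, 0.0]
ft_force: [0.7, -0.1, -0.9]
grip_width: 0.0616
time_s: 1.25
tcp_pos: [0.4123, 0.2229, 0.1332]
ee_rot: [0.291, 0.957, -0.0, -0.001]
ft_force: [-0.4, -0.1, 0.8]
grip_width: 0.0616
px 245.5 200.5 col [184. 182. 147.] P [0.4297 0.0172 0.033 ] size 0.0264 0.0265 long deg 180.0
px 201.4 201.8 col [120. 117. 115.] P [0.4263 0.1466 0.033 ] size 0.0262 0.0474 long deg -105.5
px 227.0 199.5 col [175. 171. 139.] P [0.4329 0.0715 0.033 ] size 0.0294 0.0265 long deg -90.3
px 178.6 199.7 col [119. 116. 113.] P [0.4329 0.2135 0.033 ] size 0.0173 0.0475 long deg -128.5
px 271.5 196.5 col [182. 173. 136.] P [ 0.4411 -0.0589  0.033 ] size 0.0264 0.0265 long deg 179.6
t 1.3 tcp [0.4124 0.2239 0.1336] J [ 0.36  0.08 -0.48  1.01  0.    0.95] grip 0.0619 F [-0.5 -0.2 -0.2]
row: -1.70 0.33 12.36  0.000 -0.001 -0.001   dist 12.5 cm, turn 0.1 deg
```

View pics/t1.png

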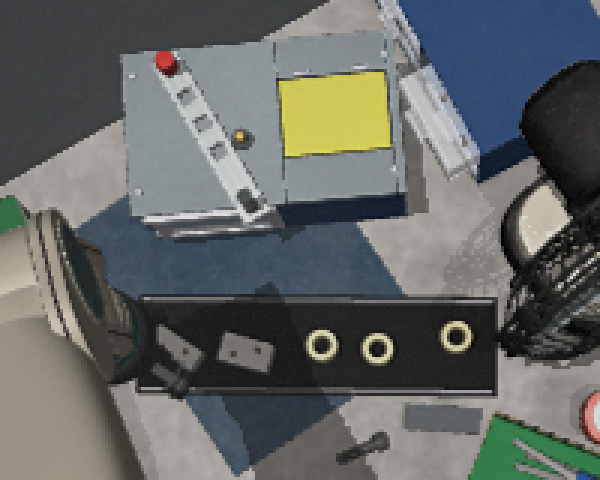

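```bash
python3 -m crank '-1.7 0.3 2 0 0 0; -1.7 0.3 5 0 0 0; -1.7 0.3 8 0 0 0; -1.7 0.3 10 0 0 0; -1.7 0.3 11 0 0 0'; python3 -m crank '0 0 1.3 0 0 0; 0 0 1.3 0 0 0;0 0 1.3 0 0 0'; python3 -c "
from h import *
go((.4284,.2173,.01),56.4)"
```

```text
time_s: 1.8
tcp_pos: [0.4268, 0.2182, 0.0222]
ee_rot: [0.288, 0.958, -0.001, -0.001]
ft_force: [0.5, -0.2, 0.5]
grip_width: 0.0616
time_s: 2.1
tcp_pos: [0.4287, 0.2179, 0.0113]
ee_rot: [0.289, 0.957, 0.0, 0.0]
ft_force: [0.7, 0.4, 0.3]
grip_width: 0.0617
t 2.1 tcp [0.4287 0.2179 0.0113] J [ 0.34  0.26 -0.59  0.73  0.    0.92] grip 0.0617 F [0.7 0.4 0.3]
row: -0.01 -0.07 0.13  0.001 0.000 0.001   dist 0.1 cm, turn 0.1 deg
```

```bash
python3 -m crank '0 0 0 0 0 0; 0 0 0 0 0 0;0 0 0 0 0 0;0 0 0 0 0 0' 0 70; python3 -m crank '0 0 -3 0 0 0; 0 0 -7 0 0 0;0 0 -11 0 0 0;0 0 -15 0 0 0;0 0 -15 0 0 0'; python3 -c "
from h import *
F=np.array([.638,.053,0]); ux=np.array([.9966,.082,0])
go(F+ux*.012+[0,0,.17],94.7)"
```

```text
time_s: 2.5
tcp_pos: [0.4295, 0.2176, 0.0121]
ee_rot: [0.289, 0.957, 0.001, 0.001]
ft_force: [-2.5, 0.3, 6.9]
grip_width: 0.0487
time_s: 3.0
tcp_pos: [0.4329, 0.2186, 0.1669]
ee_rot: [0.289, 0.957, 0.004, 0.005]
ft_force: [1.2, 0.1, -1.3]
grip_width: 0.0486
t 3.0 tcp [0.4329 0.2186 0.1669] J [ 0.33  0.07 -0.42  1.07  0.    0.92] grip 0.0486 F [ 1.2  0.1 -1.3]
row: -27.19 -1.69 -0.12  0.007 0.011 -0.669   dist 27.2 cm, turn 38.3 deg
```

```bash
python3 -m crank '-2 0 -2.5 0 0 -0.1; -5.5 -0.3 -5 0 0 -0.2; -9.5 -0.6 -6 0 0 -0.3; -13.5 -0.9 -6 0 0 -0.4; -17.5 -1.2 -6 0 0 -0.5'; python3 -c "
from h import *
F=np.array([.638,.053,0]); ux=np.array([.9966,.082,0])
go(F+ux*.012+[0,0,.20],94.7)"
```

```text
time_s: 3.5
tcp_pos: [0.5681, 0.109, 0.22]
ee_rot: [0.041, 0.999, 0.0, -0.0]
ft_force: [-0.6, 1.3, -2.8]
grip_width: 0.0485
t 3.5 tcp [0.5681 0.109  0.22  ] J [ 0.08  0.2  -0.15  1.22  0.    0.16] grip 0.0485 F [-0.6  1.3 -2.8]
row: -8.61 -4.81 2.00  0.000 -0.000 -0.165   dist 10.1 cm, turn 9.4 deg
```

```bash
python3 -m crank '0 0 0 0 0 0;0 0 0 0 0 0'; python3 -c "
from h import *
F=np.array([.638,.053,0]); ux=np.array([.9966,.082,0])
go(F+ux*.012+[0,0,.19],94.7)"
```

```text
time_s: 3.7
tcp_pos: [0.5669, 0.1093, 0.219]
ee_rot: [0.045, 0.999, 0.0, -0.001]
ft_force: [-0.5, -0.5, -2.5]
grip_width: 0.0486
t 3.7 tcp [0.5669 0.1093 0.219 ] J [ 0.08  0.2  -0.15  1.22  0.    0.17] grip 0.0486 F [-0.5 -0.5 -2.5]
row: -8.77 -4.77 2.87  0.000 -0.003 -0.171   dist 10.4 cm, turn 9.8 deg
```

```bash
python3 -m crank '-3 -1.6 0 0 0 -0.06;-6 -3.2 1 0 0 -0.12;-8.77 -4.77 2.87 0 0 -0.17;-8.77 -4.77 2.87 0 0 -0.17;-8.77 -4.77 2.87 0 0 -0.17';  python3 -c "
from h import *
F=np.array([.638,.053,0]); ux=np.array([.9966,.082,0])
go(F+ux*.012+[0,0,.15],94.7)
d=manip.get_image('top')
cv2.imwrite('pics/t2.png',cv2.cvtColor(d['color'],cv2.COLOR_RGB2BGR)[85:245,120:320].repeat(3,0).repeat(3,1))
"
```

```text
time_s: 4.2
tcp_pos: [0.6487, 0.0556, 0.1901]
ee_rot: [-0.041, 0.999, 0.0, -0.002]
ft_force: [0.0, -0.7, -1.8]
grip_width: 0.049
t 4.2 tcp [0.6487 0.0556 0.1901] J [-0.01  0.35 -0.02  1.21  0.   -0.1 ] grip 0.049 F [ 0.  -0.7 -1.8]
row: -0.13 -0.18 4.01  0.001 -0.004 0.001   dist 4.0 cm, turn 0.3 deg
```

View pics/t2.png

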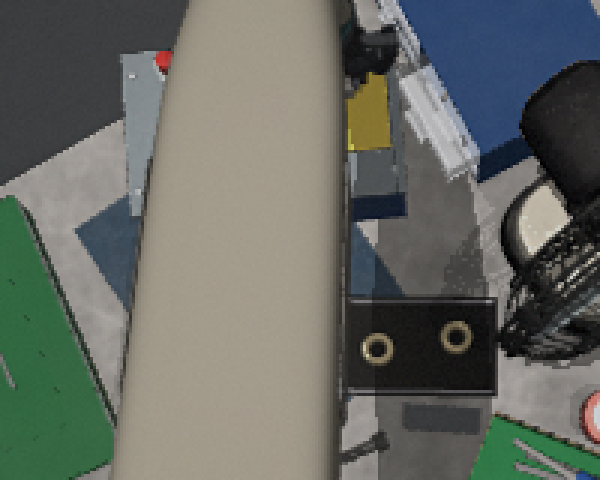

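```bash
python3 -m crank '-0.1 -0.2 2 0 0 0;-0.1 -0.2 4 0 0 0;-0.1 -0.2 4.5 0 0 0';python3 -m crank '0 0 1 0 0 0;0 0 2 0 0 0;0 0 2 0 0 0';python3 -m crank '0 0 1 0 0 0;0 0 2 0 0 0;0 0 2 0 0 0'; python3 -c "
from h import *
F=np.array([.638,.053,0]); ux=np.array([.9966,.082,0])
go(F+ux*.012+[0,0,.095],94.7)
d=manip.get_image('side')
cv2.imwrite('pics/s2.png',cv2.cvtColor(d['color'],cv2.COLOR_RGB2BGR)[60:240,220:400].repeat(3,0).repeat(3,1))
"
```

```text
time_s: 4.55
tcp_pos: [0.6489, 0.0543, 0.1452]
ee_rot: [-0.042, 0.999, 0.0, -0.002]
ft_force: [-0.2, -0.2, -2.1]
grip_width: 0.0487
time_s: 4.85
tcp_pos: [0.6505, 0.0534, 0.1274]
ee_rot: [-0.042, 0.999, 0.0, -0.001]
ft_force: [-5.0, 0.0, 3.5]
grip_width: 0.0486
time_s: 5.15
tcp_pos: [0.6495, 0.0531, 0.1048]
ee_rot: [-0.042, 0.999, 0.0, -0.002]
ft_force: [-3.6, -0.5, -1.3]
grip_width: 0.0486
t 5.15 tcp [0.6495 0.0531 0.1048] J [-0.02  0.41 -0.11  1.05 -0.   -0.1 ] grip 0.0486 F [-3.6 -0.5 -1.3]
row: -0.05 0.09 0.97  0.000 -0.005 0.001   dist 1.0 cm, turn 0.3 deg
```

View pics/s2.png

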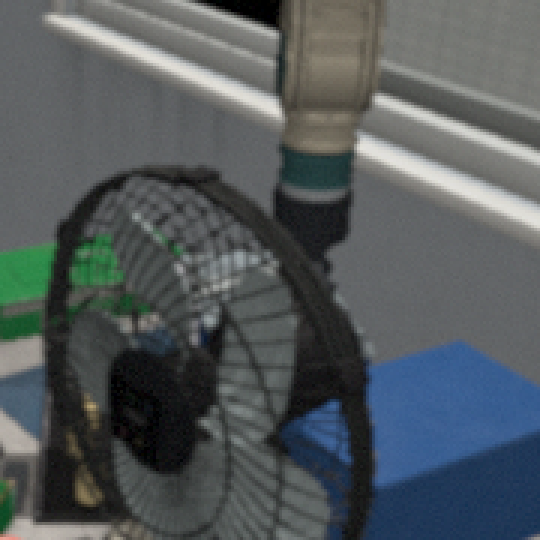

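Nothing useful is visible of the fingers behind the fan. Forces fit the flap opening; push on to 40 mm and release.

```bash
python3 -m crank '0 0 0.5 0 0 0;0 0 1.1 0 0 0;0 0 1.1 0 0 0';python3 -m crank '0 0 0 0 0 0;0 0 0 0 0 0;0 0 0 0 0 0;0 0 0 0 0 0;0 0 0 0 0 0' 73; python3 -m crank '0 0 0 0 0 0;0 0 0 0 0 0'; python3 -m crank '0 0 -3 0 0 0;0 0 -6 0 0 0;0 0 -9 0 0 0;0 0 -9 0 0 0;0 0 -9 0 0 0'
```

```text
time_s: 5.5
tcp_pos: [0.6512, 0.053, 0.0947]
ee_rot: [-0.042, 0.999, -0.0, -0.001]
ft_force: [-3.2, -0.5, -2.4]
grip_width: 0.0484
time_s: 6.0
tcp_pos: [0.652, 0.053, 0.0963]
ee_rot: [-0.042, 0.999, -0.0, 0.0]
ft_force: [-3.8, -2.1, 2.2]
grip_width: 0.0626
time_s: 6.2
tcp_pos: [0.6521, 0.053, 0.0962]
ee_rot: [-0.042, 0.999, -0.0, 0.0]
ft_force: [-3.2, -0.7, 1.7]
grip_width: 0.0622
time_s: 6.7
tcp_pos: [0.6539, 0.0532, 0.1874]
ee_rot: [-0.042, 0.999, 0.0, 0.003]
ft_force: [-0.8, 0.4, -1.1]
grip_width: 0.0623
```

```bash
python3 -c "
from h import *
go((.4264,.1469,.21),73.8)"
```

```text
t 6.7 tcp [0.6539 0.0532 0.1874] J [-0.02  0.35 -0.02  1.2   0.   -0.1 ] grip 0.0623 F [-0.8  0.4 -1.1]
row: 21.88 11.23 -2.37  0.001 0.005 0.366   dist 24.7 cm, turn 21.0 deg
```

```bash
python3 -m crank '1.5 0.8 -2 0 0 0;5 2.6 -2.4 0 0 0.08;9 4.6 -2.4 0 0 0.16;13 6.7 -2.4 0 0 0.25;17 8.8 -2.4 0 0 0.33'; python3 -m crank '0 0 0 0 0 0;0 0 0 0 0 0'; python3 -c "
from h import *
d=manip.get_image('top');parts(d)
cv2.imwrite('pics/t3.png',cv2.cvtColor(d['color'],cv2.COLOR_RGB2BGR)[85:245,120:320].repeat(3,0).repeat(3,1))
go((.4264,.1469,.1),73.8)"
```

```text
time_s: 7.2
tcp_pos: [0.4731, 0.1271, 0.2082]
ee_rot: [0.125, 0.992, 0.0, -0.001]
ft_force: [-0.2, 1.5, 0.4]
grip_width: 0.062
time_s: 7.4
tcp_pos: [0.4739, 0.127, 0.2087]
ee_rot: [0.122, 0.993, -0.0, -0.0]
ft_force: [-0.4, 0.1, -0.4]
grip_width: 0.0622
px 203.7 202.5 col [178. 177. 174.] P [0.4244 0.1399 0.033 ] size 0.0282 0.0353 long deg -106.2
px 245.8 200.8 col [135. 122.  94.] P [0.4289 0.0165 0.033 ] size 0.0249 0.0271 long deg -135.3
px 226.5 199.5 col [141. 132. 104.] P [0.4329 0.0729 0.033 ] size 0.0264 0.0265 long deg -179.7
px 271.5 196.5 col [180. 171. 134.] P [ 0.4411 -0.0589  0.033 ] size 0.0264 0.0265 long deg 179.6
t 7.45 tcp [0.4753 0.1267 0.2092] J [ 0.13  0.05 -0.34  1.18 -0.    0.38] grip 0.0625 F [1.  0.5 0.1]
row: 5.24 0.77 10.91  0.000 0.000 0.037   dist 12.1 cm, turn 2.1 deg
```

View pics/t3.png

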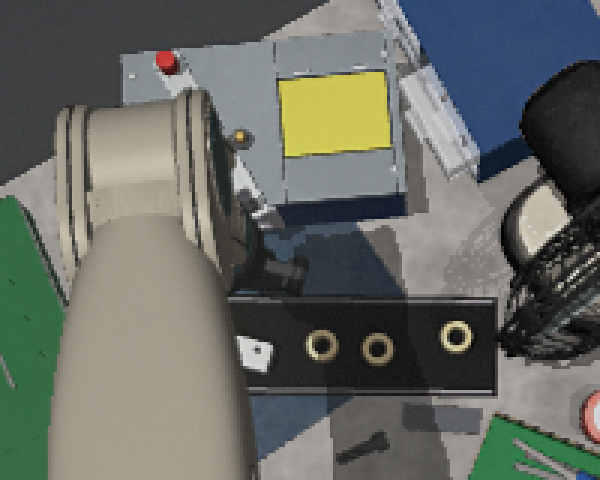

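```bash
python3 -m crank '2.5 0.4 3.5 0 0 0.02;5.2 0.7 7 0 0 0.037;5.2 0.7 11 0 0 0.037;5.2 0.7 15 0 0 0.037;5.2 0.7 17.5 0 0 0.037'; python3 -m crank '0 0 0 0 0 0'; python3 -c "
from h import *
go((.4264,.1469,.01),73.8)"
```

```text
time_s: 7.95
tcp_pos: [0.4261, 0.1455, 0.032]
ee_rot: [0.142, 0.99, -0.0, -0.001]
ft_force: [-0.3, -0.7, 0.3]
grip_width: 0.062
time_s: 8.05
tcp_pos: [0.4239, 0.1451, 0.0312]
ee_rot: [0.142, 0.99, -0.001, -0.004]
ft_force: [-0.9, -1.2, -0.6]
grip_width: 0.0622
t 8.05 tcp [0.4239 0.1451 0.0312] J [ 0.19  0.18 -0.63  0.77 -0.    0.47] grip 0.0622 F [-0.9 -1.2 -0.6]
row: -0.20 0.25 2.12  -0.004 -0.007 -0.002   dist 2.1 cm, turn 0.5 deg
```

```bash
python3 -m crank '-0.1 0.2 1 0 0 0;-0.1 0.2 2.1 0 0 0;-0.1 0.2 2.1 0 0 0';python3 -m crank '0 0 0 0 0 0; 0 0 0 0 0 0;0 0 0 0 0 0;0 0 0 0 0 0' 0 70; python3 -m crank '0 0 -3 0 0 0; 0 0 -7 0 0 0;0 0 -11.5 0 0 0;0 0 -16 0 0 0;0 0 -20 0 0 0';python3 -m crank '0 0 0 0 0 0; 0 0 0 0 0 0'; python3 -c "
from h import *
F=np.array([.638,.053,0]); ux=np.array([.9966,.082,0])
go(F+ux*.012+[0,0,.2],94.7)"
```

```text
time_s: 8.35
tcp_pos: [0.4283, 0.1477, 0.0136]
ee_rot: [0.142, 0.99, -0.0, -0.0]
ft_force: [-0.0, -0.2, -0.7]
grip_width: 0.0626
time_s: 8.75
tcp_pos: [0.4289, 0.1479, 0.0148]
ee_rot: [0.141, 0.99, 0.0, 0.001]
ft_force: [0.7, -0.9, 4.3]
grip_width: 0.0483
time_s: 9.25
tcp_pos: [0.4273, 0.1478, 0.2157]
ee_rot: [0.141, 0.99, 0.0, 0.0]
ft_force: [0.3, -0.2, -2.2]
grip_width: 0.0482
time_s: 9.45
tcp_pos: [0.4281, 0.1479, 0.2144]
ee_rot: [0.141, 0.99, 0.0, 0.001]
ft_force: [-0.1, 1.0, -3.1]
grip_width: 0.0486
t 9.45 tcp [0.4281 0.1479 0.2144] J [ 0.19 -0.02 -0.41  1.19  0.    0.47] grip 0.0486 F [-0.1  1.  -3.1]
row: -23.93 -2.81 1.47  0.001 0.002 -0.366   dist 24.1 cm, turn 21.0 deg
```

```bash
python3 -m crank '-4 -0.5 0 0 0 -0.08;-8 -1 0 0 0 -0.16;-12 -1.4 0 0 0 -0.24;-16 -1.9 0 0 0 -0.32;-20 -2.4 0 0 0 -0.366';python3 -m crank '0 0 0 0 0 0;0 0 0 0 0 0';python3 -c "
from h import *
F=np.array([.638,.053,0]); ux=np.array([.9966,.082,0])
go(F+ux*.012+[0,0,.15],94.7)"
```

```text
time_s: 9.95
tcp_pos: [0.6122, 0.068, 0.21]
ee_rot: [-0.042, 0.999, 0.0, -0.003]
ft_force: [-0.3, -0.0, -1.7]
grip_width: 0.0483
time_s: 10.15
tcp_pos: [0.6116, 0.0682, 0.2102]
ee_rot: [-0.04, 0.999, 0.0, -0.003]
ft_force: [-1.2, 0.2, -2.8]
grip_width: 0.0485
t 10.15 tcp [0.6116 0.0682 0.2102] J [ 0.01  0.28 -0.07  1.23  0.   -0.07] grip 0.0485 F [-1.2  0.2 -2.8]
row: -3.75 -1.74 6.00  0.001 -0.007 -0.001   dist 7.3 cm, turn 0.4 deg
```

```bash
python3 -m crank '-2 -0.9 1 0 0 0;-3.75 -1.74 2.5 0 0 0;-3.75 -1.74 5 0 0 0;-3.75 -1.74 6 0 0 0;-3.75 -1.74 6 0 0 0';python3 -c "
from h import *
F=np.array([.638,.053,0]); ux=np.array([.9966,.082,0])
go(F+ux*.012+[0,0,.098],94.7)"
```

```text
time_s: 10.65
tcp_pos: [0.648, 0.0551, 0.1504]
ee_rot: [-0.041, 0.999, 0.0, -0.004]
ft_force: [-0.1, -0.2, -2.3]
grip_width: 0.0483
t 10.65 tcp [0.648  0.0551 0.1504] J [-0.01  0.37 -0.07  1.14  0.   -0.1 ] grip 0.0483 F [-0.1 -0.2 -2.3]
row: -0.23 -0.13 5.24  0.001 -0.008 0.001   dist 5.2 cm, turn 0.5 deg
```

```bash
python3 -m crank '-0.2 -0.1 1 0 0 0;-0.2 -0.1 2 0 0 0;-0.2 -0.1 3 0 0 0;-0.2 -0.1 3 0 0 0';python3 -m crank '0 0 1 0 0 0;0 0 2 0 0 0;0 0 2.4 0 0 0;0 0 2.4 0 0 0';python3 -m crank '0 0 0 0 0 0;0 0 0 0 0 0;0 0 0 0 0 0;0 0 0 0 0 0;0 0 0 0 0 0' 73; python3 -m crank '0 0 0 0 0 0;0 0 0 0 0 0'; python3 -m crank '0 0 -3 0 0 0;0 0 -6 0 0 0;0 0 -10 0 0 0;0 0 -12 0 0 0;0 0 -12 0 0 0';python3 -c "
from h import *
go((.4329,.0715,.2),90)"
```

```text
time_s: 11.05
tcp_pos: [0.6517, 0.0537, 0.1232]
ee_rot: [-0.041, 0.999, -0.0, -0.002]
ft_force: [-5.0, -0.7, -0.2]
grip_width: 0.0483
time_s: 11.45
tcp_pos: [0.6527, 0.0536, 0.0982]
ee_rot: [-0.041, 0.999, 0.0, -0.002]
ft_force: [-3.0, 0.3, -1.6]
grip_width: 0.0484
time_s: 11.95
tcp_pos: [0.6538, 0.0535, 0.1005]
ee_rot: [-0.041, 0.999, -0.0, -0.0]
ft_force: [-4.2, -0.4, -0.7]
grip_width: 0.0623
time_s: 12.15
tcp_pos: [0.6537, 0.0535, 0.1005]
ee_rot: [-0.041, 0.999, -0.0, -0.0]
ft_force: [-4.8, -0.4, 1.5]
grip_width: 0.0622
time_s: 12.65
tcp_pos: [0.6592, 0.0537, 0.2265]
ee_rot: [-0.041, 0.999, -0.0, 0.007]
ft_force: [0.7, 0.6, 0.6]
grip_width: 0.0622
t 12.65 tcp [0.6592 0.0537 0.2265] J [-0.02  0.33  0.04  1.26  0.   -0.1 ] grip 0.0622 F [0.7 0.6 0.6]
row: 22.44 3.64 2.33  -0.000 0.014 0.082   dist 22.9 cm, turn 4.8 deg
```

```bash
python3 -m crank '4 0.6 0 0 0 0.14;8 1.2 0 0 0 0.28;12.5 2 0 0 0 0.42;17 2.8 1 0 0 0.56;20 3.2 2.3 0 0 0.7' 53; python3 -m crank '0 0 0 0 0 0;0 0 0 0 0 0'; python3 -c "
from h import *
d=manip.get_image('top');parts(d)
cv2.imwrite('pics/t4.png',cv2.cvtColor(d['color'],cv2.COLOR_RGB2BGR)[85:245,120:320].repeat(3,0).repeat(3,1))
go((.4329,.0715,.1),45)"
```

```text
time_s: 13.15
tcp_pos: [0.4504, 0.0695, 0.1967]
ee_rot: [0.307, 0.952, 0.001, 0.001]
ft_force: [1.2, 0.3, -0.2]
grip_width: 0.0456
time_s: 13.35
tcp_pos: [0.452, 0.0692, 0.1965]
ee_rot: [0.303, 0.953, 0.0, 0.001]
ft_force: [0.9, -0.1, 0.7]
grip_width: 0.0454
px 245.5 200.5 col [133. 120.  93.] P [0.4297 0.0172 0.033 ] size 0.0264 0.0265 long deg 180.0
t 13.4 tcp [0.4535 0.0691 0.1973] J [ 0.01 -0.   -0.42  1.15  0.    0.63] grip 0.0452 F [0.3 0.2 0.1]
row: 1.84 -1.01 9.72  0.002 0.002 0.168   dist 9.9 cm, turn 9.7 deg
```

View pics/t4.png

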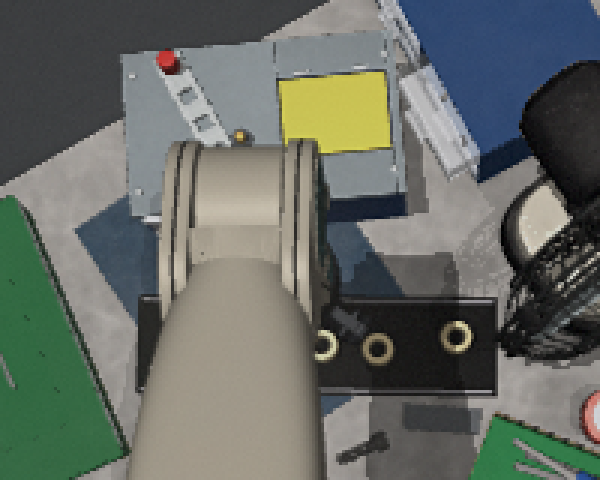

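```bash
python3 -m crank '1 -0.5 3 0 0 0.1;1.84 -1 6.5 0 0 0.168;1.84 -1 10 0 0 0.168;1.84 -1 14 0 0 0.168;1.84 -1 16.5 0 0 0.168'; python3 -m crank '0 0 0 0 0 0'; python3 -c "
from h import *
go((.4329,.0715,.011),45)"
```

```text
time_s: 13.9
tcp_pos: [0.4327, 0.0715, 0.0301]
ee_rot: [0.383, 0.924, 0.0, 0.0]
ft_force: [0.2, -0.8, 0.0]
grip_width: 0.0454
time_s: 14.0
tcp_pos: [0.4301, 0.0714, 0.0291]
ee_rot: [0.383, 0.924, -0.001, -0.002]
ft_force: [-1.0, 0.3, -0.4]
grip_width: 0.0452
t 14.0 tcp [0.4301 0.0714 0.0291] J [ 0.02  0.16 -0.66  0.76  0.    0.8 ] grip 0.0452 F [-1.   0.3 -0.4]
row: -0.20 0.21 1.81  -0.004 -0.004 -0.000   dist 1.8 cm, turn 0.3 deg
```

```bash
python3 -m crank '-0.1 0.1 1 0 0 0;-0.1 0.1 1.8 0 0 0;-0.1 0.1 1.8 0 0 0';python3 -m crank '0 0 0 0 0 0; 0 0 0 0 0 0;0 0 0 0 0 0;0 0 0 0 0 0' 0 60; python3 -m crank '0 0 -3 0 0 0; 0 0 -7 0 0 0;0 0 -11.5 0 0 0;0 0 -16 0 0 0;0 0 -20 0 0 0';python3 -m crank '0 0 0 0 0 0; 0 0 0 0 0 0'; python3 -c "
from h import *
F=np.array([.638,.053,0]); ux=np.array([.9966,.082,0])
go(F+ux*.011+[0,0,.2],94.7)"
```

```text
time_s: 14.3
tcp_pos: [0.4336, 0.0715, 0.0141]
ee_rot: [0.383, 0.924, 0.0, 0.0]
ft_force: [-1.0, 0.0, 0.1]
grip_width: 0.0452
time_s: 14.7
tcp_pos: [0.4337, 0.0715, 0.0149]
ee_rot: [0.383, 0.924, 0.0, 0.001]
ft_force: [-0.1, 0.5, 6.4]
grip_width: 0.0279
time_s: 15.2
tcp_pos: [0.4324, 0.0717, 0.216]
ee_rot: [0.383, 0.924, 0.0, 0.001]
ft_force: [0.9, 0.5, -1.8]
grip_width: 0.0279
time_s: 15.4
tcp_pos: [0.4332, 0.0716, 0.2147]
ee_rot: [0.383, 0.924, 0.001, 0.001]
ft_force: [-0.4, 0.3, -1.2]
grip_width: 0.0276
t 15.4 tcp [0.4332 0.0716 0.2147] J [ 0.02 -0.05 -0.43  1.19  0.    0.8 ] grip 0.0276 F [-0.4  0.3 -1.2]
row: -16.50 14.00 1.53  0.001 0.002 -0.868   dist 21.7 cm, turn 49.7 deg
```

```bash
python3 -m crank '-2.5 2 0 0 0 -0.14;-5.5 4.5 0 0 0 -0.28;-8.5 7 0 0 0 -0.42;-11.5 10 0 0 0 -0.56;-14.5 12.3 0 0 0 -0.7';python3 -m crank '0 0 0 0 0 0;0 0 0 0 0 0';python3 -c "
from h import *
F=np.array([.638,.053,0]); ux=np.array([.9966,.082,0])
go(F+ux*.011+[0,0,.15],94.7)"
```

```text
time_s: 15.9
tcp_pos: [0.6221, 0.0562, 0.2105]
ee_rot: [0.04, 0.999, 0.0, -0.002]
ft_force: [0.3, 0.6, 0.9]
grip_width: 0.0275
time_s: 16.1
tcp_pos: [0.6208, 0.0558, 0.2106]
ee_rot: [0.044, 0.999, -0.0, -0.003]
ft_force: [-0.8, -0.4, -1.4]
grip_width: 0.0277
t 16.1 tcp [0.6208 0.0558 0.2106] J [-0.01  0.29 -0.05  1.23  0.    0.07] grip 0.0277 F [-0.8 -0.4 -1.4]
row: -2.86 0.05 6.04  0.000 -0.006 -0.169   dist 6.7 cm, turn 9.7 deg
```

```bash
python3 -m crank '-1.5 0 1 0 0 -0.1;-2.8 0 2.5 0 0 -0.169;-2.9 0 4.5 0 0 -0.169;-2.9 0 6 0 0 -0.169;-2.9 0 6 0 0 -0.169';python3 -c "
from h import *
F=np.array([.638,.053,0]); ux=np.array([.9966,.082,0])
go(F+ux*.011+[0,0,.098],94.7)"
```

```text
time_s: 16.6
tcp_pos: [0.6469, 0.0537, 0.1501]
ee_rot: [-0.041, 0.999, 0.0, -0.004]
ft_force: [-1.0, 0.1, -1.7]
grip_width: 0.0278
t 16.6 tcp [0.6469 0.0537 0.1501] J [-0.02  0.37 -0.07  1.14  0.   -0.1 ] grip 0.0278 F [-1.   0.1 -1.7]
row: -0.25 -0.00 5.20  0.001 -0.008 0.001   dist 5.2 cm, turn 0.5 deg
```

```bash
python3 -m crank '-0.2 0 1 0 0 0;-0.2 0 2 0 0 0;-0.2 0 3 0 0 0;-0.2 0 3 0 0 0';python3 -m crank '0 0 1 0 0 0;0 0 2 0 0 0;0 0 2.4 0 0 0;0 0 2.4 0 0 0';python3 -m crank '0 0 0 0 0 0;0 0 0 0 0 0;0 0 0 0 0 0;0 0 0 0 0 0;0 0 0 0 0 0' 53; python3 -m crank '0 0 0 0 0 0;0 0 0 0 0 0'; python3 -m crank '0 0 -3 0 0 0;0 0 -6 0 0 0;0 0 -10 0 0 0;0 0 -12 0 0 0;0 0 -12 0 0 0';python3 -c "
from h import *
go((.4297,.0172,.2),45)"
```

```text
time_s: 17.0
tcp_pos: [0.6501, 0.0535, 0.123]
ee_rot: [-0.041, 0.999, -0.0, -0.003]
ft_force: [-5.9, -0.5, 1.2]
grip_width: 0.0276
time_s: 17.4
tcp_pos: [0.6517, 0.0537, 0.0982]
ee_rot: [-0.042, 0.999, 0.0, -0.002]
ft_force: [-3.5, 0.1, -1.5]
grip_width: 0.0277
time_s: 17.9
tcp_pos: [0.6531, 0.0536, 0.1001]
ee_rot: [-0.042, 0.999, -0.0, 0.0]
ft_force: [-5.2, -0.5, 1.0]
grip_width: 0.0457
time_s: 18.1
tcp_pos: [0.6532, 0.0536, 0.1001]
ee_rot: [-0.042, 0.999, -0.0, 0.0]
ft_force: [-4.2, -1.7, 1.3]
grip_width: 0.0451
time_s: 18.6
tcp_pos: [0.6582, 0.0538, 0.2257]
ee_rot: [-0.042, 0.999, -0.0, 0.007]
ft_force: [-0.6, 0.3, 0.0]
grip_width: 0.0454
t 18.6 tcp [0.6582 0.0538 0.2257] J [-0.02  0.33  0.04  1.26  0.   -0.1 ] grip 0.0454 F [-0.6  0.3  0. ]
row: 23.10 -1.74 2.26  0.005 0.013 0.869   dist 23.3 cm, turn 49.8 deg
```

```bash
python3 -m crank '4 -0.3 0 0 0 0.14;8 -0.6 0 0 0 0.28;12.5 -1 0 0 0 0.42;17 -1.3 1 0 0 0.56;20 -1.5 2.3 0 0 0.7'; python3 -m crank '0 0 0 0 0 0;0 0 0 0 0 0'; python3 -c "
from h import *
d=manip.get_image('top');parts(d)
cv2.imwrite('pics/t5.png',cv2.cvtColor(d['color'],cv2.COLOR_RGB2BGR)[85:245,120:320].repeat(3,0).repeat(3,1))
go((.4297,.0172,.1),45)"
```

```text
time_s: 19.1
tcp_pos: [0.4532, 0.022, 0.196]
ee_rot: [0.306, 0.952, 0.0, 0.001]
ft_force: [0.2, 0.0, 0.2]
grip_width: 0.0452
time_s: 19.3
tcp_pos: [0.455, 0.0221, 0.1961]
ee_rot: [0.303, 0.953, 0.0, 0.0]
ft_force: [0.2, -0.3, 0.2]
grip_width: 0.0457
t 19.35 tcp [0.4564 0.022  0.1969] J [-0.09 -0.   -0.42  1.15  0.    0.52] grip 0.0454 F [ 0.3 -0.3 -0.1]
row: 1.92 -1.95 9.69  0.002 0.002 0.169   dist 10.1 cm, turn 9.7 deg
```

View pics/t5.png

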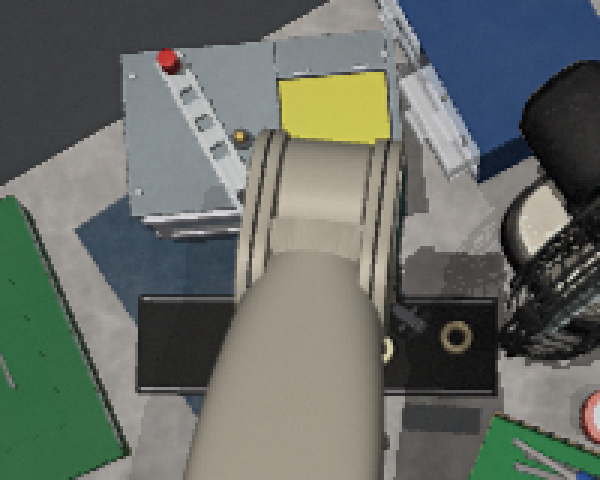

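```bash
python3 -m crank '1 -1 3 0 0 0.1;1.84 -1.85 6.5 0 0 0.168;1.84 -1.85 10 0 0 0.168;1.84 -1.85 14 0 0 0.168;1.84 -1.85 16.5 0 0 0.168'; python3 -m crank '0 0 0 0 0 0'; python3 -c "
from h import *
go((.4297,.0172,.011),45)"
```

```text
time_s: 19.85
tcp_pos: [0.4308, 0.0176, 0.03]
ee_rot: [0.382, 0.924, 0.0, 0.0]
ft_force: [-0.7, -0.1, -0.5]
grip_width: 0.0451
time_s: 19.95
tcp_pos: [0.4282, 0.0179, 0.0291]
ee_rot: [0.382, 0.924, -0.001, -0.003]
ft_force: [-0.6, -0.3, -0.1]
grip_width: 0.0455
t 19.95 tcp [0.4282 0.0179 0.0291] J [-0.11  0.15 -0.67  0.75  0.    0.67] grip 0.0455 F [-0.6 -0.3 -0.1]
row: -0.17 0.06 1.81  -0.003 -0.004 0.002   dist 1.8 cm, turn 0.3 deg
```

```bash
python3 -m crank '-0.05 0 1 0 0 0;-0.05 0 1.8 0 0 0;-0.05 0 1.8 0 0 0';python3 -m crank '0 0 0 0 0 0; 0 0 0 0 0 0;0 0 0 0 0 0;0 0 0 0 0 0' 0 60; python3 -m crank '0 0 -3 0 0 0; 0 0 -7 0 0 0;0 0 -11.5 0 0 0;0 0 -16 0 0 0;0 0 -20 0 0 0';python3 -m crank '0 0 0 0 0 0; 0 0 0 0 0 0'; python3 -c "
from h import *
F=np.array([.638,.053,0]); ux=np.array([.9966,.082,0])
go(F+ux*.011+[0,0,.2],94.7)"
```

```text
time_s: 20.25
tcp_pos: [0.4305, 0.0172, 0.014]
ee_rot: [0.382, 0.924, 0.0, 0.0]
ft_force: [-0.8, 0.1, 0.7]
grip_width: 0.045
time_s: 20.65
tcp_pos: [0.4306, 0.017, 0.0149]
ee_rot: [0.382, 0.924, 0.0, 0.001]
ft_force: [-0.8, -0.8, 5.7]
grip_width: 0.0278
time_s: 21.15
tcp_pos: [0.4295, 0.0174, 0.2161]
ee_rot: [0.382, 0.924, 0.0, 0.001]
ft_force: [0.5, 0.3, -2.2]
grip_width: 0.0276
time_s: 21.35
tcp_pos: [0.4303, 0.0172, 0.2148]
ee_rot: [0.382, 0.924, 0.001, 0.001]
ft_force: [-0.3, 0.2, -0.5]
grip_width: 0.028
t 21.35 tcp [0.4303 0.0172 0.2148] J [-0.11 -0.07 -0.45  1.19  0.    0.67] grip 0.028 F [-0.3  0.2 -0.5]
row: -12.88 18.04 1.54  0.001 0.003 -0.867   dist 22.2 cm, turn 49.7 deg
```

```bash
python3 -m crank '-2.2 3 0 0 0 -0.14;-4.5 6.3 0 0 0 -0.28;-7 9.6 0 0 0 -0.42;-9.3 13 0 0 0 -0.56;-11.5 16 0 0 0 -0.7';python3 -m crank '0 0 0 0 0 0;0 0 0 0 0 0';python3 -c "
from h import *
F=np.array([.638,.053,0]); ux=np.array([.9966,.082,0])
go(F+ux*.011+[0,0,.15],94.7)"
```

```text
time_s: 21.85
tcp_pos: [0.624, 0.0497, 0.2105]
ee_rot: [0.039, 0.999, 0.0, -0.003]
ft_force: [-0.1, -0.0, -2.2]
grip_width: 0.0279
time_s: 22.05
tcp_pos: [0.6227, 0.0493, 0.2106]
ee_rot: [0.043, 0.999, -0.0, -0.003]
ft_force: [-1.3, 0.5, -0.9]
grip_width: 0.0277
t 22.05 tcp [0.6227 0.0493 0.2106] J [-0.02  0.29 -0.05  1.23  0.    0.06] grip 0.0277 F [-1.3  0.5 -0.9]
row: -2.62 0.68 6.04  0.000 -0.006 -0.168   dist 6.6 cm, turn 9.6 deg
```

```bash
python3 -m crank '-1.4 0.3 1 0 0 -0.1;-2.6 0.6 2.5 0 0 -0.168;-2.75 0.65 4.5 0 0 -0.168;-2.75 0.65 6 0 0 -0.168;-2.75 0.65 6 0 0 -0.168';python3 -c "
from h import *
F=np.array([.638,.053,0]); ux=np.array([.9966,.082,0])
go(F+ux*.011+[0,0,.098],94.7)"; python3 -m crank '0 0 1 0 0 0;0 0 2 0 0 0;0 0 3 0 0 0;0 0 3 0 0 0'
```

```text
time_s: 22.55
tcp_pos: [0.6479, 0.0532, 0.1501]
ee_rot: [-0.041, 0.999, 0.0, -0.004]
ft_force: [-0.2, -0.3, -1.4]
grip_width: 0.0276
t 22.55 tcp [0.6479 0.0532 0.1501] J [-0.02  0.38 -0.07  1.14 -0.   -0.1 ] grip 0.0276 F [-0.2 -0.3 -1.4]
row: -0.16 0.05 5.20  0.001 -0.008 0.000   dist 5.2 cm, turn 0.5 deg
time_s: 22.95
tcp_pos: [0.6493, 0.0532, 0.1229]
ee_rot: [-0.041, 0.999, -0.0, -0.003]
ft_force: [-5.1, -0.1, 1.4]
grip_width: 0.0278
```

```bash
python3 -m crank '0 0 1 0 0 0;0 0 2 0 0 0;0 0 2.4 0 0 0;0 0 2.4 0 0 0';python3 -m crank '0 0 0 0 0 0;0 0 0 0 0 0;0 0 0 0 0 0;0 0 0 0 0 0;0 0 0 0 0 0' 53; python3 -m crank '0 0 0 0 0 0;0 0 0 0 0 0'; python3 -m crank '0 0 -3 0 0 0;0 0 -6 0 0 0;0 0 -10 0 0 0;0 0 -12 0 0 0;0 0 -12 0 0 0';python3 -c "
from h import *
go((.4411,-.0589+.06,.2),0)"
```

```text
time_s: 23.35
tcp_pos: [0.6507, 0.0533, 0.0982]
ee_rot: [-0.042, 0.999, 0.0, -0.002]
ft_force: [-4.0, 0.0, -1.4]
grip_width: 0.0278
time_s: 23.85
tcp_pos: [0.6522, 0.0533, 0.1002]
ee_rot: [-0.042, 0.999, -0.0, 0.0]
ft_force: [-3.0, -0.5, 1.5]
grip_width: 0.0455
time_s: 24.05
tcp_pos: [0.6523, 0.0533, 0.1002]
ee_rot: [-0.042, 0.999, -0.0, 0.0]
ft_force: [-4.2, 0.1, 1.8]
grip_width: 0.0454
time_s: 24.55
tcp_pos: [0.6569, 0.0535, 0.2255]
ee_rot: [-0.042, 0.999, -0.0, 0.006]
ft_force: [0.8, -1.0, -0.3]
grip_width: 0.0452
t 24.55 tcp [0.6569 0.0535 0.2255] J [-0.02  0.33  0.03  1.26  0.   -0.1 ] grip 0.0452 F [ 0.8 -1.  -0.3]
row: 21.97 -3.42 2.27  0.010 0.010 1.654   dist 22.3 cm, turn 94.8 deg
```

```bash
python3 -m crank '4 -0.6 0 0 0 0.14;8 -1.2 0 0 0 0.28;12.5 -2 0 0 0 0.42;17 -2.7 1 0 0 0.56;21 -3.2 2.3 0 0 0.7'; python3 -m crank '0 0 0 0 0 0.14;0 0 0 0 0 0.28;0 0 0 0 0 0.42;0 0 0 0 0 0.56;0 0 0 0 0 0.7';python3 -m crank '0 0 0 0 0 0.14;0 0 0 0 0 0.25;0 0 0 0 0 0.25'; python3 -c "
from h import *
go((.4411,-.0589+.02,.14),0,-20)"
```

```text
time_s: 25.05
tcp_pos: [0.4445, 0.0037, 0.1961]
ee_rot: [0.306, 0.952, 0.0, 0.001]
ft_force: [0.3, -0.7, 0.1]
grip_width: 0.0449
time_s: 25.55
tcp_pos: [0.4458, 0.004, 0.1959]
ee_rot: [0.614, 0.789, 0.0, 0.0]
ft_force: [-0.1, -0.4, 0.6]
grip_width: 0.0454
time_s: 25.85
tcp_pos: [0.4457, 0.004, 0.196]
ee_rot: [0.706, 0.709, 0.0, 0.0]
ft_force: [0.1, 0.1, -0.6]
grip_width: 0.0455
t 25.85 tcp [0.4457 0.004  0.196 ] J [-0.14 -0.02 -0.45  1.15  0.    1.43] grip 0.0455 F [ 0.1  0.1 -0.6]
row: -4.29 -0.49 5.60  0.001 -0.349 0.004   dist 7.1 cm, turn 20.0 deg
```

Tilt first, then approach along the tilted axis.

```bash
python3 -m crank '-0.5 -0.2 1 0 -0.12 0;-1 -0.4 2 0 -0.24 0;-1.5 -0.5 3 0 -0.349 0;-2 -0.5 4 0 -0.349 0;-2 -0.5 4 0 -0.349 0'; python3 -c "
from h import *
d=manip.get_image('top');parts(d)
cv2.imwrite('pics/t6.png',cv2.cvtColor(d['color'],cv2.COLOR_RGB2BGR)[85:245,120:320].repeat(3,0).repeat(3,1))
d=manip.get_image('side')
cv2.imwrite('pics/s6.png',cv2.cvtColor(d['color'],cv2.COLOR_RGB2BGR)[60:260,200:400].repeat(3,0).repeat(3,1))
go((.4411,-.0589,.05),0,-20)"
```

```text
time_s: 26.35
tcp_pos: [0.4392, -0.0158, 0.1548]
ee_rot: [0.694, 0.699, -0.123, 0.121]
ft_force: [-0.5, -0.5, 0.2]
grip_width: 0.0456
px 271.5 196.5 col [179. 170. 134.] P [ 0.4411 -0.0589  0.033 ] size 0.0264 0.0265 long deg 179.6
t 26.45 tcp [ 0.4406 -0.0164  0.1568] J [ 0.04  0.04 -0.52  1.03 -0.35  1.61] grip 0.0454 F [ 0.5 -0.  -0.3]
row: -0.35 0.03 11.48  0.001 -0.001 0.004   dist 11.5 cm, turn 0.2 deg
```

View pics/t6.png

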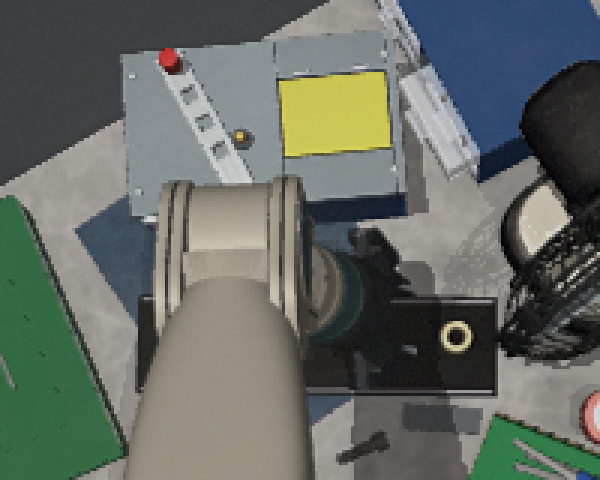

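View pics/s6.png

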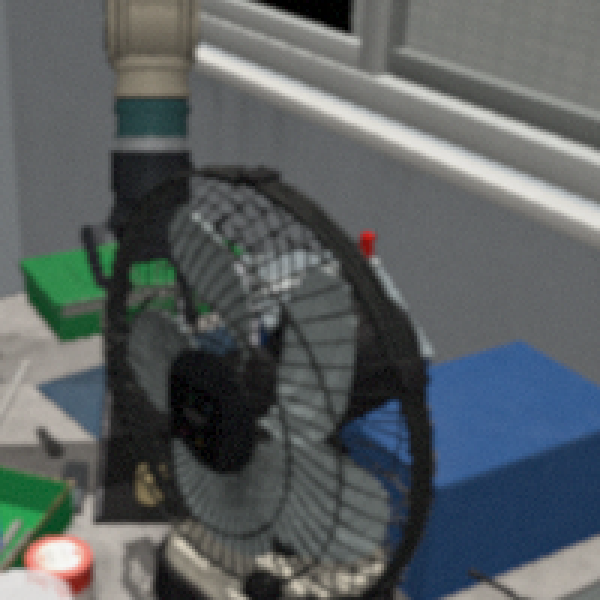

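```bash
python3 -m crank '-0.2 0 3 0 0 0;-0.35 0 6 0 0 0;-0.35 0 9 0 0 0;-0.35 0 11.5 0 0 0;-0.35 0 11.5 0 0 0'; python3 -c "
from h import *
go((.4411,-.062,.015),0,-20)"
```

```text
time_s: 26.95
tcp_pos: [0.4385, -0.0599, 0.0482]
ee_rot: [0.696, 0.697, -0.124, 0.121]
ft_force: [-0.8, 0.1, 0.2]
grip_width: 0.0451
t 26.95 tcp [ 0.4385 -0.0599  0.0482] J [-0.06  0.16 -0.65  0.74 -0.35  1.51] grip 0.0451 F [-0.8  0.1  0.2]
row: 0.93 0.28 3.19  -0.004 -0.001 0.003   dist 3.3 cm, turn 0.3 deg
```

```bash
python3 -m crank '0.5 0.15 1 0 0 0;0.9 0.2 2.2 0 0 0;0.9 0.2 3.2 0 0 0;0.9 0.2 3.2 0 0 0'; python3 -c "
from h import *
go((.4411,-.062,.015),0,-20)"; python3 -m crank '0 0 0 0 0 0; 0 0 0 0 0 0;0 0 0 0 0 0;0 0 0 0 0 0' 0 60; python3 -m crank '0 0 -3 0 0 0; 0 0 -7 0 0 0;0 0 -11.5 0 0 0;0 0 -16 0 0 0;0 0 -20 0 0 0';python3 -m crank '0 0 0 0 0 0; 0 0 0 0 0 0'
```

```text
time_s: 27.35
tcp_pos: [0.4427, -0.0612, 0.0166]
ee_rot: [0.695, 0.698, -0.123, 0.123]
ft_force: [0.6, 0.4, 0.0]
grip_width: 0.045
t 27.35 tcp [ 0.4427 -0.0612  0.0166] J [-0.06  0.22 -0.68  0.66 -0.35  1.5 ] grip 0.045 F [0.6 0.4 0. ]
row: -0.02 -0.16 0.18  0.001 -0.000 0.004   dist 0.2 cm, turn 0.2 deg
time_s: 27.75
tcp_pos: [0.4432, -0.0611, 0.0177]
ee_rot: [0.695, 0.698, -0.122, 0.124]
ft_force: [-2.3, 1.6, 5.3]
grip_width: 0.0274
time_s: 28.25
tcp_pos: [0.4426, 0.0081, 0.2069]
ee_rot: [0.695, 0.698, -0.122, 0.123]
ft_force: [1.2, -0.3, -1.9]
grip_width: 0.0273
time_s: 28.45
tcp_pos: [0.4431, 0.0078, 0.2055]
ee_rot: [0.695, 0.698, -0.121, 0.124]
ft_force: [0.2, -0.9, -1.2]
grip_width: 0.0274
```

Held. Now untilt and turn while carrying over.

```bash
python3 -m crank '0 0 0 0 0.12 0; 0 0 0 0 0.24 0; 0 0 0 0 0.349 0;0 0 0 0 0.349 0';python3 -m crank '0 0 0 0 0 -0.14;0 0 0 0 0 -0.28;0 0 0 0 0 -0.42;0 0 0 0 0 -0.56;0 0 0 0 0 -0.7';python3 -m crank '0 0 0 0 0 -0.14;0 0 0 0 0 -0.28;0 0 0 0 0 -0.42;0 0 0 0 0 -0.56;0 0 0 0 0 -0.7';python3 -m crank '0 0 0 0 0 -0.14;0 0 0 0 0 -0.25;0 0 0 0 0 -0.25'; python3 -c "
from h import *
F=np.array([.638,.053,0]); ux=np.array([.9966,.082,0])
go(F+ux*.011+[0,0,.2],94.7)"
```

```text
time_s: 28.85
tcp_pos: [0.4411, 0.0051, 0.2028]
ee_rot: [0.707, 0.707, -0.001, -0.001]
ft_force: [0.1, -1.3, -0.6]
grip_width: 0.0278
time_s: 29.35
tcp_pos: [0.4409, 0.0076, 0.2027]
ee_rot: [0.417, 0.909, -0.001, -0.002]
ft_force: [0.2, 0.2, -0.0]
grip_width: 0.0272
time_s: 29.85
tcp_pos: [0.4409, 0.0076, 0.2028]
ee_rot: [0.08, 0.997, -0.001, -0.002]
ft_force: [0.6, 0.2, -0.9]
grip_width: 0.0271
time_s: 30.15
tcp_pos: [0.441, 0.0076, 0.203]
ee_rot: [-0.042, 0.999, -0.0, -0.002]
ft_force: [0.6, -0.3, -1.7]
grip_width: 0.0271
t 30.15 tcp [0.441  0.0076 0.203 ] J [-0.13 -0.03 -0.44  1.17 -0.   -0.21] grip 0.0271 F [ 0.6 -0.3 -1.7]
row: -21.11 2.88 0.21  -0.001 -0.004 0.001   dist 21.3 cm, turn 0.2 deg
```

```bash
python3 -m crank '-4 0.6 0 0 0 0;-8 1.1 0 0 0 0;-12 1.7 0 0 0 0;-16 2.2 0 0 0 0;-20 2.8 0 0 0 0';python3 -m crank '0 0 0 0 0 0;0 0 0 0 0 0';python3 -c "
from h import *
F=np.array([.638,.053,0]); ux=np.array([.9966,.082,0])
go(F+ux*.011+[0,0,.155],94.7)"
```

```text
time_s: 30.65
tcp_pos: [0.64, 0.0524, 0.203]
ee_rot: [-0.04, 0.999, -0.001, -0.001]
ft_force: [0.3, -0.1, -1.3]
grip_width: 0.0275
time_s: 30.85
tcp_pos: [0.6388, 0.0523, 0.2027]
ee_rot: [-0.041, 0.999, -0.0, -0.002]
ft_force: [-0.3, 0.6, -1.1]
grip_width: 0.0273
t 30.85 tcp [0.6388 0.0523 0.2027] J [-0.02  0.32 -0.03  1.23 -0.   -0.1 ] grip 0.0273 F [-0.3  0.6 -1.1]
row: -1.04 0.08 4.77  -0.001 -0.004 0.000   dist 4.9 cm, turn 0.2 deg
```

```bash
python3 -m crank '-0.5 0 1.5 0 0 0;-1 0 3.2 0 0 0;-1 0 4.8 0 0 0;-1 0 4.8 0 0 0';python3 -m crank '0 0 1 0 0 0;0 0 2 0 0 0;0 0 3 0 0 0;0 0 3 0 0 0';python3 -m crank '0 0 1 0 0 0;0 0 2 0 0 0;0 0 2.6 0 0 0;0 0 2.6 0 0 0'
```

```text
time_s: 31.25
tcp_pos: [0.6457, 0.0524, 0.1524]
ee_rot: [-0.041, 0.999, 0.0, -0.004]
ft_force: [0.1, -0.8, -1.3]
grip_width: 0.0273
time_s: 31.65
tcp_pos: [0.6472, 0.0525, 0.125]
ee_rot: [-0.041, 0.999, -0.0, -0.002]
ft_force: [-3.2, -1.3, -0.1]
grip_width: 0.0278
time_s: 32.05
tcp_pos: [0.6471, 0.0526, 0.0985]
ee_rot: [-0.042, 0.999, 0.0, -0.003]
ft_force: [-4.5, -0.9, -0.4]
grip_width: 0.0272
```

```bash
python3 -m crank '0 0 0 0 0 0;0 0 0 0 0 0;0 0 0 0 0 0;0 0 0 0 0 0;0 0 0 0 0 0' 56; python3 -m crank '0 0 0 0 0 0;0 0 0 0 0 0;0 0 0 0 0 0'; python3 -m crank '0 0 -3 0 0 0;0 0 -6 0 0 0;0 0 -10 0 0 0;0 0 -14 0 0 0;0 0 -14 0 0 0';python3 -c "
from h import *
go((.50,-.1,.26),94.7)"
```

```text
time_s: 32.55
tcp_pos: [0.6498, 0.0526, 0.1014]
ee_rot: [-0.042, 0.999, -0.0, 0.001]
ft_force: [-4.3, -0.9, 1.5]
grip_width: 0.0476
time_s: 32.85
tcp_pos: [0.6498, 0.0526, 0.1012]
ee_rot: [-0.042, 0.999, -0.0, 0.001]
ft_force: [-3.6, -0.4, 2.7]
grip_width: 0.0479
time_s: 33.35
tcp_pos: [0.6551, 0.0527, 0.2489]
ee_rot: [-0.042, 0.999, -0.0, 0.008]
ft_force: [0.0, -0.4, 0.4]
grip_width: 0.0478
t 33.35 tcp [0.6551 0.0527 0.2489] J [-0.02  0.31  0.06  1.3   0.   -0.1 ] grip 0.0478 F [ 0.  -0.4  0.4]
row: 16.71 -13.93 -1.36  -0.001 0.016 0.001   dist 21.8 cm, turn 0.9 deg
```

```bash
python3 -m crank '4 -1 0 0 0 0;8 -2.5 0 0 0 0;12 -3.5 0 0 0 0;16 -5 0 0 0 0;18 -6 0 0 0 0';python3 -m crank '0 0 0 0 0 0;0 0 0 0 0 0'; python3 -c "
from h import *
d=manip.get_image('top');parts(d)
cv2.imwrite('pics/t7.png',cv2.cvtColor(d['color'],cv2.COLOR_RGB2BGR)[70:245,130:320].repeat(3,0).repeat(3,1))
cv2.imwrite('pics/t7z.png',cv2.resize(cv2.cvtColor(d['color'],cv2.COLOR_RGB2BGR)[90:185,150:265],None,fx=6,fy=6,interpolation=cv2.INTER_CUBIC))
d=manip.get_image('side')
cv2.imwrite('pics/s7.png',cv2.cvtColor(d['color'],cv2.COLOR_RGB2BGR)[60:260,200:400].repeat(3,0).repeat(3,1))
"
```

```text
time_s: 33.85
tcp_pos: [0.4727, -0.0226, 0.2403]
ee_rot: [-0.041, 0.999, -0.0, 0.0]
ft_force: [-0.5, -0.1, 0.3]
grip_width: 0.0477
time_s: 34.05
tcp_pos: [0.476, -0.0223, 0.241]
ee_rot: [-0.041, 0.999, -0.0, 0.001]
ft_force: [0.3, 0.5, 0.1]
grip_width: 0.0483
```

View pics/t7.png

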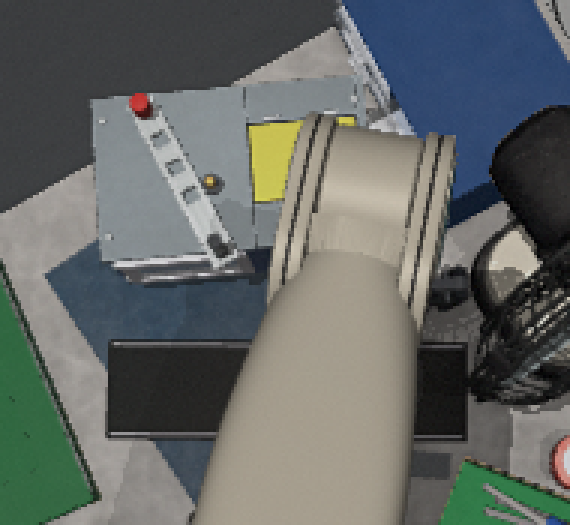

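View pics/t7z.png

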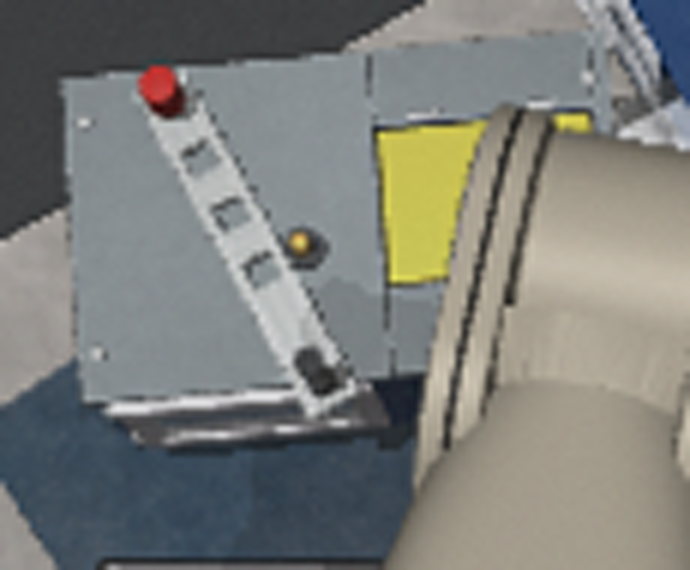

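```bash
python3 - <<'E'
from h import *
d=manip.get_image("top")
P=lambda u,v,z: cast(d,(150+(u+.0)/6,90+v/6),z)[0]
k=P(158,83,.171);h=[P(*a,.139) for a in((201,155),(232,213),(263,268))];peg=P(299,241,.148);pv=P(313,358,.186)
print("knob",k,"holes",h,"peg",peg,"piv",pv)
dirv=(h[0]-h[2])/np.linalg.norm(h[0]-h[2]); print("spacing",[np.linalg.norm(h[i]-h[i+1]) for i in(0,1)],dirv,np.degrees(np.arctan2(dirv[1],dirv[0])))
print("piv from holes",h[1]-.09*dirv,"knob from holes",h[1]+.06*dirv)
print(proj(d,[.638,.053,.13]))
E
```

```text
knob [0.67965109 0.19892228 0.171     ] holes [array([0.65526632, 0.18458145, 0.139     ]), array([0.62772593, 0.16981447, 0.139     ]), array([0.60174356, 0.15514748, 0.139     ])] peg [0.61202809 0.13745968 0.148     ] piv [0.54955976 0.12522858 0.186     ]
spacing [np.float64(0.031249581454031533), np.float64(0.029836295251040652)] [0.87624044 0.48187415 0.        ] 28.807877302884368
piv from holes [0.5488643 0.1264458 0.139    ] knob from holes [0.68030036 0.19872692 0.139     ]
[[231.16744363 122.43854072]]
```

View pics/s7.png

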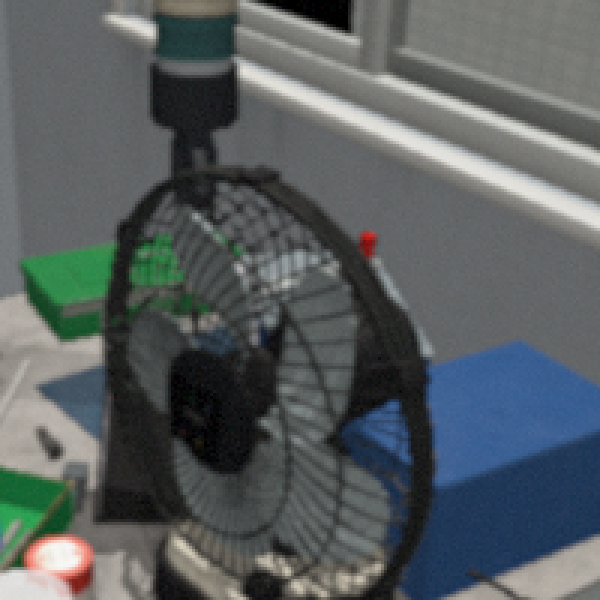

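```bash
python3 - <<'E'
from h import *
d=manip.get_image("top"); s=manip.get_image("side")
print("edge z0",cast(d,[(78,173),(150,135),(250,83),(300,56)],0))
im=cv2.cvtColor(d["color"],cv2.COLOR_RGB2BGR)
cv2.imwrite("pics/w.png",cv2.resize(im[0:200,60:320],None,fx=3,fy=3,interpolation=cv2.INTER_CUBIC))
im=cv2.cvtColor(s["color"],cv2.COLOR_RGB2BGR)
cv2.imwrite("pics/ws.png",cv2.resize(im[0:240,200:460],None,fx=2.5,fy=2.5,interpolation=cv2.INTER_CUBIC))
E
```

```text
edge z0 [[ 0.51915088  0.5275337   0.        ]
 [ 0.63563158  0.31103988  0.        ]
 [ 0.797803    0.00499622  0.        ]
 [ 0.88337067 -0.150411    0.        ]]
```

View pics/w.png

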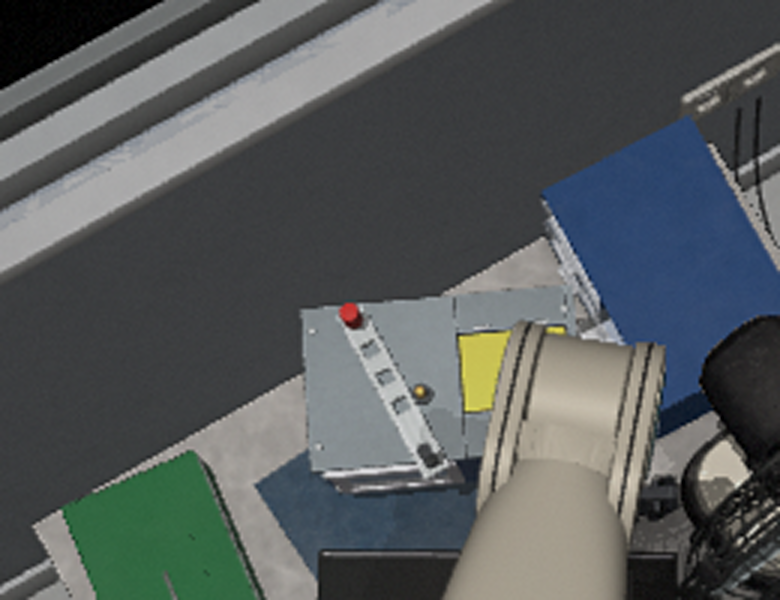

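View pics/ws.png

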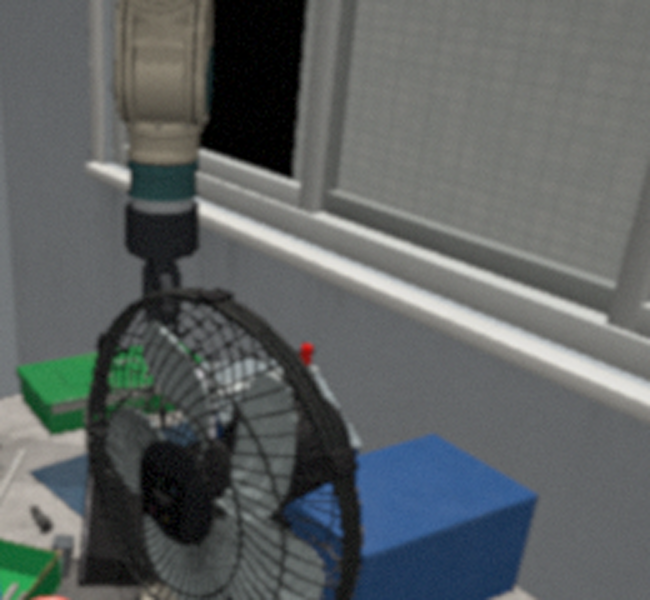

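```bash
python3 - <<'E'
from h import *
d=manip.get_image("top"); s=manip.get_image("side")
n=np.array([.882,.471])
for z in (-.6,-.75,-.9): 
    p=cast(d,[(70,192),(313,55)],z); print(z,p.round(3).tolist(),p[:,:2]@n)
for z in (.1,.2,.3,.4,.5):
    p=cast(d,[(60,93),(227,0)],z); print("sill",z,p.round(3).tolist(),p[:,:2]@n)
# side view sill lower edge pts: cast to plane n.x=c for some c
T=np.array(s["cam_to_world"])
for uv in [(200+90/2.5,165/2.5),(200+650/2.5,415/2.5)]:
    r=T[:3,:3]@np.array([(uv[0]-s["cx"])/s["fx"],(uv[1]-s["cy"])/s["fy"],1]);o=T[:3,3]
    for c in(.72,.76,.8,.85,.9): print(uv,c,(o+r*((c-n@o[:2])/(n@r[:2]))).round(3))
E
```

```text
-0.6 [[0.534, 0.8, -0.6], [1.139, -0.253, -0.6]] [0.84786497 0.88531491]
-0.75 [[0.553, 0.862, -0.75], [1.202, -0.269, -0.75]] [0.89346428 0.93369429]
-0.9 [[0.571, 0.925, -0.9], [1.265, -0.284, -0.9]] [0.93906358 0.98207367]
sill 0.1 [[0.737, 0.55, 0.1], [1.015, 0.069, 0.1]] [0.90879363 0.92804472]
sill 0.2 [[0.703, 0.505, 0.2], [0.96, 0.061, 0.2]] [0.8576672  0.87546056]
sill 0.3 [[0.669, 0.46, 0.3], [0.905, 0.052, 0.3]] [0.80654077 0.82287641]
sill 0.4 [[0.635, 0.415, 0.4], [0.85, 0.044, 0.4]] [0.75541433 0.77029225]
sill 0.5 [[0.601, 0.37, 0.5], [0.795, 0.035, 0.5]] [0.7042879 0.7177081]
(236.0, 66.0) 0.72 [0.377 0.823 0.264]
(236.0, 66.0) 0.76 [0.374 0.914 0.244]
(236.0, 66.0) 0.8 [0.37  1.005 0.224]
(236.0, 66.0) 0.85 [0.366 1.119 0.198]
(236.0, 66.0) 0.9 [0.362 1.232 0.173]
(460.0, 166.0) 0.72 [ 0.924 -0.202  0.27 ]
(460.0, 166.0) 0.76 [ 0.949 -0.163  0.25 ]
(460.0, 166.0) 0.8 [ 0.973 -0.124  0.23 ]
(460.0, 166.0) 0.85 [ 1.004 -0.075  0.205]
(460.0, 166.0) 0.9 [ 1.034 -0.026  0.18 ]
```

```bash
cat > stay.py <<'E'
from h import *
from scipy.optimize import brentq
b=np.radians(4.7); bx=np.array([np.cos(b),np.sin(b)]); by=np.array([-np.sin(b),np.cos(b)])
piv0=np.array([.5490,.1262]); H=piv0+.1*by; peg=np.array([.6118,.1370]); 
def piv(q): # sash q: right edge to front
    return H+.1*(-np.cos(q)*by-np.sin(q)*bx)
def target(peg=peg):
    q=brentq(lambda q:np.linalg.norm(piv(q)-peg)-.09,0,.6); u=(peg-piv(q))/.09
    return q,u,piv(q)+.15*u
if __name__=="__main__":
    q,u,k=target(); print("hinge",H,"sash",q,"bar deg",np.degrees(np.arctan2(u[1],u[0])),"knob target",k)
E
python3 stay.py; python3 -c "
from h import *
go((.680,.199,.21),118.8)"
```

```text
hinge [0.54080615 0.22586374] sash 0.2682357521034371 bar deg 6.000052899974559 knob target [0.67147131 0.14327176]
t 34.4 tcp [ 0.4757 -0.0218  0.2407] J [-0.18  0.01 -0.32  1.24  0.   -0.27] grip 0.0478 F [1.  1.1 0.2]
row: -22.21 20.29 3.07  0.000 0.000 -0.419   dist 30.2 cm, turn 24.0 deg
```

```bash
python3 -m crank '-3 2.7 0 0 0 -0.08;-6.2 5.6 0 0 0 -0.16;-9.4 8.5 0 0 0 -0.25;-12.6 11.5 0 0 0 -0.33;-15.8 14.4 0 0 0 -0.419' 50 40;python3 -m crank '-3.2 2.9 0 0 0 0;-4 4 0 0 0 0;-4 4 0 0 0 0'; python3 -c "
from h import *
go((.680,.199,.19),118.8)
d=manip.get_image('top')
cv2.imwrite('pics/t8.png',cv2.cvtColor(d['color'],cv2.COLOR_RGB2BGR)[50:225,120:310].repeat(3,0).repeat(3,1))
"
```

```text
time_s: 34.9
tcp_pos: [0.6218, 0.1364, 0.2405]
ee_rot: [-0.25, 0.968, -0.0, 0.0]
ft_force: [0.2, -0.1, -0.5]
grip_width: 0.0424
time_s: 35.2
tcp_pos: [0.6363, 0.1909, 0.2399]
ee_rot: [-0.25, 0.968, 0.0, -0.001]
ft_force: [0.3, -0.4, 0.4]
grip_width: 0.0428
t 35.2 tcp [0.6363 0.1909 0.2399] J [ 0.19  0.34  0.08  1.31  0.   -0.31] grip 0.0428 F [ 0.3 -0.4  0.4]
row: -4.22 -1.41 4.99  0.000 -0.001 0.003   dist 6.7 cm, turn 0.2 deg
```

View pics/t8.png

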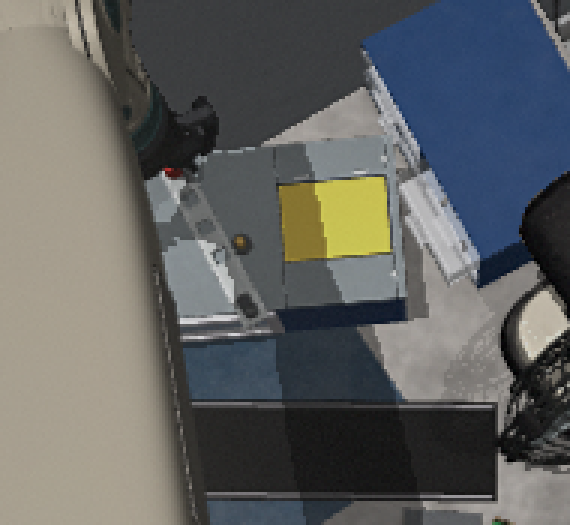

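```bash
python3 -m crank '-2 -0.7 1 0 0 0;-4.2 -1.4 2 0 0 0;-4.2 -1.4 4 0 0 0;-4.2 -1.4 5 0 0 0;-4.2 -1.4 5 0 0 0'; python3 -m crank '0 0 0 0 0 0'; python3 -c "
from h import *
go((.680,.199,.149),118.8)
d=manip.get_image('side')
cv2.imwrite('pics/s8.png',cv2.resize(cv2.cvtColor(d['color'],cv2.COLOR_RGB2BGR)[60:200,260:380],None,fx=4,fy=4,interpolation=cv2.INTER_CUBIC))
print(proj(d,[[.68,.199,.171],[.68,.199,.145],[.68,.199,.19]]))
"
```

```text
time_s: 35.75
tcp_pos: [0.6777, 0.195, 0.1886]
ee_rot: [-0.248, 0.969, -0.0, -0.003]
ft_force: [-0.2, 0.7, -0.3]
grip_width: 0.0426
time_s: 35.85
tcp_pos: [0.6792, 0.1959, 0.1912]
ee_rot: [-0.248, 0.969, -0.0, -0.0]
ft_force: [-0.1, 0.2, 1.0]
grip_width: 0.0429
t 35.85 tcp [0.6792 0.1959 0.1912] J [ 0.19  0.44  0.12  1.25 -0.   -0.31] grip 0.0429 F [-0.1  0.2  1. ]
row: -0.22 0.24 4.22  0.000 -0.001 -0.001   dist 4.2 cm, turn 0.1 deg
[[321.88480754 137.9899378 ]
 [321.16579991 145.18131705]
 [322.41980414 132.63900232]]
```

View pics/s8.png

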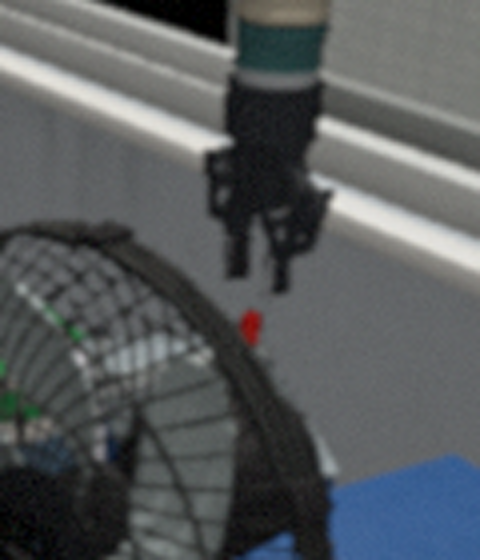

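```bash
python3 -m crank '-0.2 0.2 1.5 0 0 0;-0.2 0.2 3 0 0 0;-0.2 0.2 4.2 0 0 0;-0.2 0.2 4.2 0 0 0;-0.2 0.2 4.2 0 0 0';python3 -m crank '0 0 0 0 0 0;0 0 0 0 0 0;0 0 0 0 0 0;0 0 0 0 0 0;0 0 0 0 0 0' 0 35; python3 -c "
from h import *
go((.680,.199,.149),118.8)
d=manip.get_image('top')
cv2.imwrite('pics/t9.png',cv2.resize(cv2.cvtColor(d['color'],cv2.COLOR_RGB2BGR)[90:185,150:265],None,fx=6,fy=6,interpolation=cv2.INTER_CUBIC))
"
```

```text
time_s: 36.4
tcp_pos: [0.6799, 0.1994, 0.1477]
ee_rot: [-0.249, 0.969, 0.0, -0.001]
ft_force: [0.2, 0.4, 1.0]
grip_width: 0.0428
time_s: 36.9
tcp_pos: [0.6812, 0.1996, 0.1495]
ee_rot: [-0.248, 0.969, 0.0, 0.001]
ft_force: [1.4, -0.3, 0.5]
grip_width: 0.0163
t 36.9 tcp [0.6812 0.1996 0.1495] J [ 0.19  0.47  0.08  1.17  0.   -0.31] grip 0.0163 F [ 1.4 -0.3  0.5]
row: 0.14 0.00 0.05  -0.000 0.001 -0.000   dist 0.1 cm, turn 0.1 deg
```

View pics/t9.png

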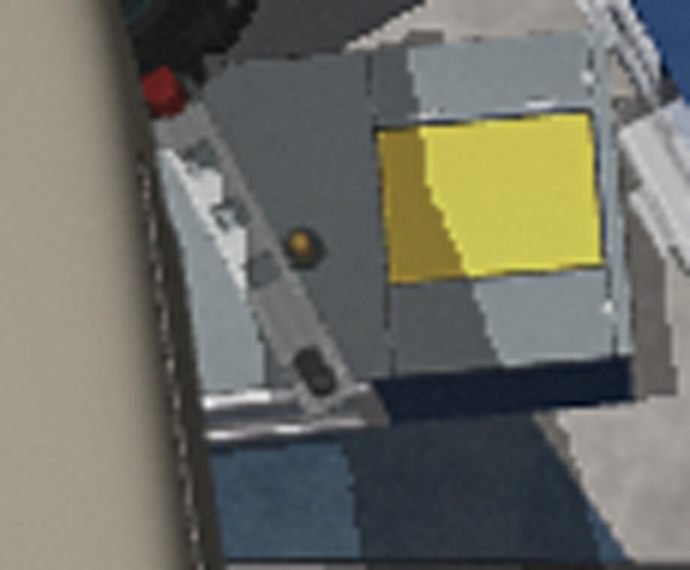

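```bash
python3 -m crank '0 0 -0.7 0 0 0;0 0 -1.4 0 0 0;0 0 -2.1 0 0 0;0 0 -2.5 0 0 0;0 0 -2.5 0 0 0'; python3 -c "
from h import *
go((.672,.143,.174),96)
d=manip.get_image('top')
cv2.imwrite('pics/t10.png',cv2.resize(cv2.cvtColor(d['color'],cv2.COLOR_RGB2BGR)[90:185,150:265],None,fx=6,fy=6,interpolation=cv2.INTER_CUBIC))
"
```

```text
time_s: 37.45
tcp_pos: [0.6809, 0.1996, 0.175]
ee_rot: [-0.248, 0.969, -0.0, 0.001]
ft_force: [0.2, -0.0, -0.9]
grip_width: 0.016
t 37.45 tcp [0.6809 0.1996 0.175 ] J [ 0.19  0.45  0.11  1.22  0.   -0.31] grip 0.016 F [ 0.2 -0.  -0.9]
row: 3.51 -4.53 0.09  -0.000 0.001 0.397   dist 5.7 cm, turn 22.8 deg
```

View pics/t10.png

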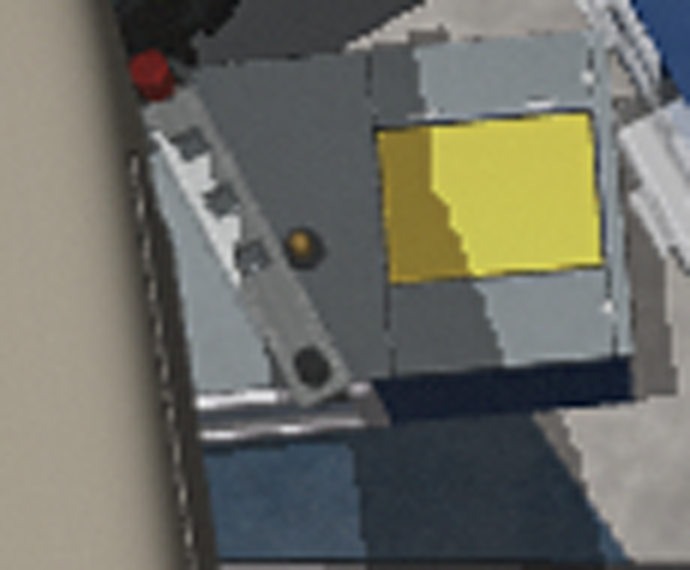

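```bash
python3 -m crank '0.6 -0.8 0 0 0 0.07;1.2 -1.55 0 0 0 0.14;1.75 -2.25 0 0 0 0.2;1.75 -2.25 0 0 0 0.2'; python3 -m crank '0 0 0 0 0 0';python3 -c "
from h import *
go((.6725,.1438,.174),96)
d=manip.get_image('top')
cv2.imwrite('pics/t11.png',cv2.resize(cv2.cvtColor(d['color'],cv2.COLOR_RGB2BGR)[90:185,150:265],None,fx=6,fy=6,interpolation=cv2.INTER_CUBIC))
"
```

```text
time_s: 37.9
tcp_pos: [0.6763, 0.1706, 0.1737]
ee_rot: [-0.15, 0.989, 0.0, 0.0]
ft_force: [1.9, 1.6, -1.3]
grip_width: 0.0165
time_s: 38.0
tcp_pos: [0.6764, 0.1714, 0.1737]
ee_rot: [-0.151, 0.989, 0.0, 0.0]
ft_force: [2.1, 0.8, -1.6]
grip_width: 0.0164
t 38.0 tcp [0.6764 0.1714 0.1737] J [ 0.16  0.43  0.07  1.21  0.   -0.15] grip 0.0164 F [ 2.1  0.8 -1.6]
row: 1.19 -2.52 -0.03  0.000 0.001 0.198   dist 2.8 cm, turn 11.4 deg
```

View pics/t11.png

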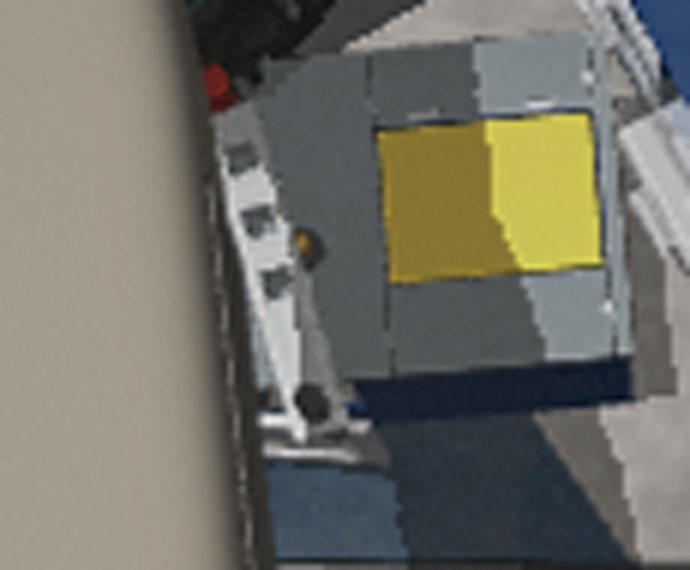

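Working as planned: the sash is opening and the bar is clear of the peg. Continue.

```bash
python3 -m crank '0.4 -0.8 0 0 0 0.07;0.8 -1.6 0 0 0 0.14;1.19 -2.52 0 0 0 0.198;1.19 -2.52 0 0 0 0.198'; python3 -m crank '0 0 0 0 0 0';python3 -c "
from h import *
go((.6725,.1438,.174),96)
d=manip.get_image('top')
cv2.imwrite('pics/t12.png',cv2.resize(cv2.cvtColor(d['color'],cv2.COLOR_RGB2BGR)[90:185,150:265],None,fx=6,fy=6,interpolation=cv2.INTER_CUBIC))
"
```

```text
time_s: 38.45
tcp_pos: [0.6724, 0.1433, 0.1738]
ee_rot: [-0.052, 0.999, -0.0, 0.0]
ft_force: [3.3, 0.5, -1.2]
grip_width: 0.0165
time_s: 38.55
tcp_pos: [0.6725, 0.144, 0.1739]
ee_rot: [-0.053, 0.999, -0.0, 0.0]
ft_force: [2.6, -0.0, -1.3]
grip_width: 0.0166
t 38.55 tcp [0.6725 0.144  0.1739] J [ 0.12  0.42  0.05  1.2  -0.    0.01] grip 0.0166 F [ 2.6 -0.  -1.3]
row: 0.00 -0.02 -0.01  -0.000 0.000 0.001   dist 0.0 cm, turn 0.1 deg
```

View pics/t12.png

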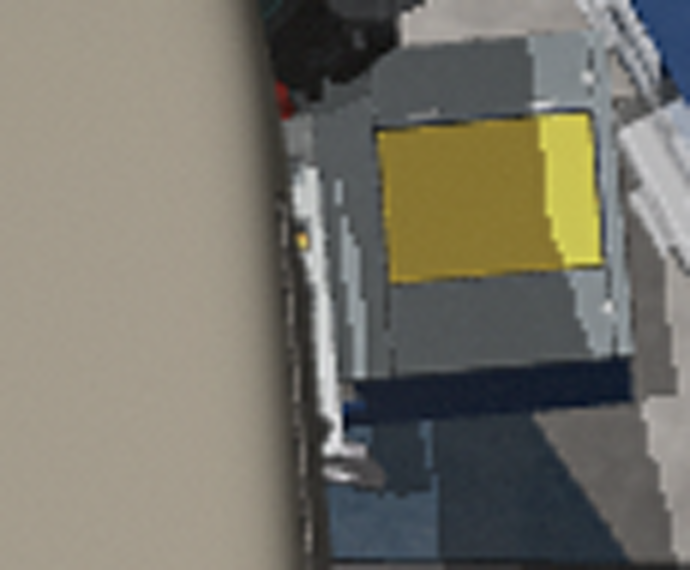

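```bash
python3 -m crank '0 0 0.5 0 0 0;0 0 1 0 0 0;0 0 1 0 0 0;0 0 1 0 0 0';python3 -m crank '0 0 0.3 0 0 0;0 0 0.5 0 0 0;0 0 0.5 0 0 0'
```

```text
time_s: 39.0
tcp_pos: [0.6719, 0.144, 0.1632]
ee_rot: [-0.052, 0.999, 0.0, -0.0]
ft_force: [3.3, 0.3, -1.3]
grip_width: 0.0168
time_s: 39.3
tcp_pos: [0.672, 0.1437, 0.1584]
ee_rot: [-0.052, 0.999, 0.0, -0.0]
ft_force: [3.0, -0.4, -1.5]
grip_width: 0.0162
```

```bash
python3 -m crank '0 0 0.3 0 0 0;0 0 0.6 0 0 0;0 0 0.9 0 0 0;0 0 0.9 0 0 0;0 0 0.9 0 0 0';python3 -m crank '0 0 0.1 0 0 0;0 0 0.1 0 0 0'
```

```text
time_s: 39.8
tcp_pos: [0.6724, 0.1437, 0.1501]
ee_rot: [-0.052, 0.999, -0.0, 0.0]
ft_force: [2.9, 0.2, 0.2]
grip_width: 0.0161
time_s: 40.0
tcp_pos: [0.6724, 0.1438, 0.1491]
ee_rot: [-0.052, 0.999, 0.0, 0.0]
ft_force: [2.9, -0.4, 1.1]
grip_width: 0.0163
```

Down, and the weight is off the tool. Release and raise.

```bash
python3 -m crank '0 0 0 0 0 0;0 0 0 0 0 0;0 0 0 0 0 0;0 0 0 0 0 0' 45;python3 -m crank '0 0 -1.5 0 0 0;0 0 -3.5 0 0 0;0 0 -6.5 0 0 0;0 0 -9.5 0 0 0;0 0 -9.5 0 0 0';python3 -m crank '3.5 -3 0 0 0 0;7.5 -6 0 0 0 0;11.5 -9 0 0 0 0;15.5 -12 0 0 0 0;19 -15 0 0 0 0';python3 -m crank '0 0 0 0 0 0;0 0 0 0 0 0'; python3 -c "
from h import *
d=manip.get_image('top')
cv2.imwrite('pics/t13.png',cv2.resize(cv2.cvtColor(d['color'],cv2.COLOR_RGB2BGR)[90:185,150:265],None,fx=6,fy=6,interpolation=cv2.INTER_CUBIC))
cv2.imwrite('pics/t13w.png',cv2.cvtColor(d['color'],cv2.COLOR_RGB2BGR))
"
```

```text
time_s: 40.4
tcp_pos: [0.6716, 0.1437, 0.1484]
ee_rot: [-0.052, 0.999, -0.0, -0.001]
ft_force: [-0.4, -0.6, 0.3]
grip_width: 0.0383
time_s: 40.9
tcp_pos: [0.6755, 0.1442, 0.2511]
ee_rot: [-0.052, 0.999, 0.0, 0.006]
ft_force: [-0.1, 0.2, 0.9]
grip_width: 0.0389
time_s: 41.4
tcp_pos: [0.4967, -0.0261, 0.244]
ee_rot: [-0.052, 0.999, -0.0, -0.0]
ft_force: [0.5, -0.6, -0.0]
grip_width: 0.0386
time_s: 41.6
tcp_pos: [0.4984, -0.0258, 0.2444]
ee_rot: [-0.051, 0.999, 0.0, 0.001]
ft_force: [-0.1, -0.2, -0.1]
grip_width: 0.0385
```

View pics/t13.png

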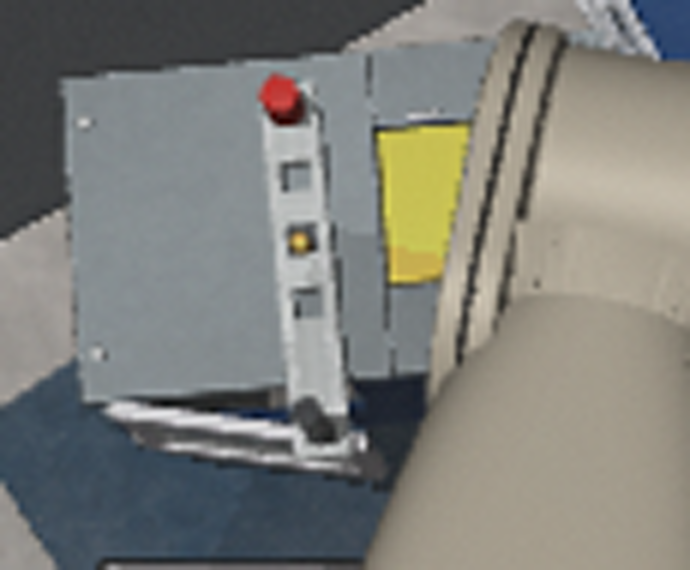

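View pics/t13w.png

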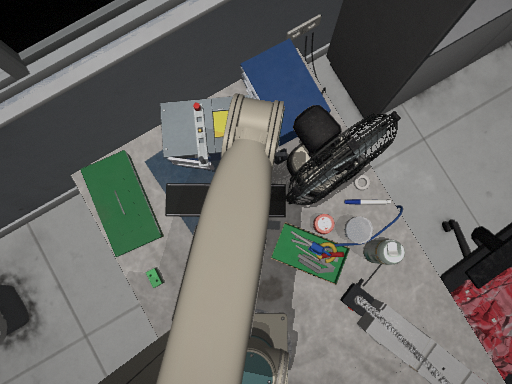

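```bash
python3 - <<'E'
from h import *
d=manip.get_image("top")
P=lambda u,v,z: cast(d,(150+u/6,90+v/6),z)[0]
h=[P(*a,.139) for a in((296,176),(301,239),(308,302))]; print(h,P(299,241,.148),P(280,90,.171), np.linalg.norm(P(280,90,.171)[:2]-h[1][:2]))
pv=P(313,409,.186);Hh=np.array([.5408,.2259]);v=pv[:2]-Hh;print("sash",np.arctan2(-v[0],-v[1])+np.radians(4.7),np.linalg.norm(v))
print(manip.state()["ft_force"],manip.hand_in())
E
```

```text
[array([0.64499634, 0.14050398, 0.139     ]), array([0.61525448, 0.13782818, 0.139     ]), array([0.58567195, 0.13424852, 0.139     ])] [0.61202809 0.13745968 0.148     ] [0.6759632  0.14364915 0.171     ] 0.060987151944644914
sash 0.22048648591231226 0.10191605696494166
the job is handed in; nothing more can be done
[ 0.25168312  0.85030234 -0.04071462] None
```

All five parts (three bushes and two inserts) went into the drying box through the flap while the vent was still shut. I then lifted the stay by its red knob, swung the sash out, and lowered the middle hole over the peg. I handed the job in at about 42 s of the 208 s allowed, with the gripper clear of everything.

**Last checks:**
- **Parts:** the drain mat was empty in the top picture. I could not see inside the box; that the parts are in rests on each one being let go about 40 mm or more below the roof and the mat being clear.
- **Flap:** it was flush in full view after the last part went in. In the final picture the arm hid part of it, and the part I could see was flush.
- **Stay:** the brass peg showed inside the middle hole, with the two centres about 3 mm apart (limit 5 mm). While I lowered it, the tool went back to its grasp height and the stay's weight came off the wrist, so it is fully down.
- **Sash:** it measured about 0.22 rad, close to the stated 0.24 and inside the 0.15–0.35 limits.
- **Bystanders:** they looked unmoved, though the arm hid the oilstone in the last picture. I saw no knocked part and no slackened grip.

No check failed. Two values disagreed slightly: the hole-to-peg distance and the sash angle, both within the 2–3 mm camera error and the play of the hole on the peg.

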